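# Gather the brass castings, pour them into the bin and shut its frosted cover

## Robot

A 6-joint arm with a two-finger parallel gripper is mounted at the origin on the work surface. World frame = base frame: x ahead of the robot, y to its left, z up, the work surface at z = 0. Lengths are in m, angles in rad, forces in N, time in s.
With the tool pointing down it reaches from about 0.35 to 0.85 m from the base axis. Payload 8.1 kg.
Tool frame: the origin (TCP) lies at the very end of the fingers, on their centre line; the grasp point (between the pads) lies 19 mm behind it (grasp_offset is the distance from the TCP to the grasp point, in m); z points along the fingers, y is the direction in which the jaws open and shut (so a half turn about z gives the same grasp; the last joint's range is limited). The gripper opens to 93 mm and grips with 3 to 60 N. Pads are 15 mm wide; open, the fingers measure 128 mm over their backs; the gripper's body (75 mm by 188 mm) begins 65 mm behind the grasp point.
Start: joints at [-0.085, 0.13, 1.488, -0, 1.523, -0.085], TCP at [0.6, 0, 0.219] pointing down, gripper open.
Joint ranges: [-2.96, 2.96], [-0.89, 2.26], [0.02, 2.5], [-1.34, 4.48], [0, 2.73], [-2.66, 2.66]. Speed limits (rad/s): [2.39, 2.39, 2.79, 3.14, 3.14, 3.14].

## Interface

Orientations are given as a rotation vector (axis times angle).
In Python, from plant import read_state, read_camera, close_job, search_frame, masks_of, grasp_offset gives the robot as it stands.
- The arm moves only by the tool drive_tool, never from a script. Its argument "plan" is a list of rows, each an object with "claw": the closure, from 0 (fully open) to 1 (shut); "linear": the shift along the tool's x, y, z in cm, a list of three; "angular": the turn, a rotation vector about the tool's x, y, z in degrees, a list of three. In form: [{"claw": claw, "linear": [tx, ty, tz], "angular": [ax, ay, az]}, ...]. A call has 1 to 12 rows; each row shifts and turns the commanded pose from where the row before left it, along the tool's axes as they then stand; what a row does not reach is not made up. A row lasts 1/8 s, in which the tool goes at most 62.5 mm and 10.7 degrees, less where a joint would pass 70% of its speed; a pose out of reach is approached as far as the arm can. A call is refused whole if a number of a shift passes 6.25 or a number of a turn 10.7, either way. A call with a gripper value outside its range is refused whole. The fingers move at their own pace and stop on an object; "newtons" is the grip in N (left out, the last holds). Time passes only in rows, so rows that do not move let the fingers close. It gives the time, the measured TCP pose, the force and the opening at its end, in the units of the state.
- read_state(): the state, without advancing time (a new reading comes with each control period).
- read_camera(name): name is "scene" or "side" or "wrist"; returns a dict with "pixels" (420x560x3 uint8, red, green, blue), "K" (3x3 intrinsics, pixels), "xyz" and "attitude" of the camera in the world. Camera axes: x right, y up, looking along -z (the intrinsics and any distortion apply to the point x, -y, -z); pixel columns grow to the right and rows downward; lengths in m; the calibration is good to about 2 mm. A picture is of the moment at which its call begins. There is no depth.
- close_job(): hands the job in, once; it reports no verdict.
Trained networks look in a picture, given as the dict that the camera call returned (one of the last four; its "shot" number tells which), for a name from the list of things; names that differ only in an ending like _2 or _b are one class to them, and where a whole thing is asked for, a point or a joint stands for the part that bears it (a point fixed in the world has none). Each returns a list of dicts, best first, with "p" (0 to 1); they miss things now and then, are a little off and sometimes report something else, mostly with a low value. They report only what shows in the picture. A call takes as long as a camera call. They do not tell look-alikes from the thing itself.
- search_frame(picture, label): "at" ([x, y, z] in m, in world coordinates, good to about 4 mm: the middle of the surface that is visible of it).
- masks_of(picture, label): "mask" (420x560 bool, what is visible of it).
The state is a dict: "t": time; "q": joint angles; "dq": joint speeds; "joint_torque": joint torques, N m; "tool_pos": TCP position; "orientation": TCP orientation; "force": force on the tool from outside, world axes, zero at the start; "wrist_torque": the same for the moment, N m; "opening": finger opening in m.
Only numpy, scipy, OpenCV 4.12 (cv2) and the standard library are available. Lean on these libraries where they do the work, as an engineer would, in place of code of your own. Each camera call takes 0.05 s, during which the arm holds its last target.

## Task

Pick up the stray brass castings from the counter and drop them into the spouted brass cup with the others. Then, with the frosted sliding cover fully open, tip the cup over the low bin so that every casting ends up in it, and pick up and put in any that spill. Stand the empty cup upright in the middle of the black rubber block, slide the cover fully shut, and leave the caliper, the copper ring and the crucible where they lie.

Things in the scene. Friction and masses are not known exactly. Their poses are not given: they have to be found in the camera images.
- cup: spouted brass cup, 180 g empty. Square well, outside 74 mm (x) by 72 mm (y), inside 69 x 66, walls and floor 3, rim 48 high. Its -x side is a pouring lip 72 wide sloping outward at 45 degrees from x=-35, z=3 to x=-80, z=48 mm, with cheeks up to 53 high; tipped 80-100 degrees lip down, castings slide out. Bar handle on its +x side. Origin: centre of the underside; z up when standing
- cup_grip (a point): point to hold on the cup's bar handle, at x=72, y=0, z=36 mm in the cup's frame, same axes. The bar runs along the cup's x from 36 to 102 mm, 14 mm wide (y), z 27 to 45 mm: pinch it from above across y, firmly (loaded cup up to 0.45 kg, its weight about 70 mm from this point)
- cup_lip (a point): middle of the top edge of the cup's pouring lip, at x = -80, y = 0, z = 48 mm in the cup's frame
- cabinet: low grey metal bin cabinet fixed on the counter, 150 mm (x) by 290 mm (y), top at 52 mm, with rails 5 wide and 10 mm high along both long edges (highest point 62 mm). The half at -y is an open bin; the half at +y is closed. Origin: centre of the underside
- bin_floor (a point): centre of the bin's inner floor, at x = 0, y = -72.5, z = 4 mm in the cabinet's frame, same axes; the bin is 130 mm along x and 125 mm along y inside, 48 mm deep
- cover (a joint): sliding cover of frosted acrylic over the bin: 0 = fully shut, 0.130 m = fully open; grows as the cover slides along the cabinet's +y, away over the closed half. It may start a little ajar, moves with about 1.5 N of friction and stays where it is left
- cover_knob (a point): centre of the upright aluminium grip bar in the middle of the cover: 44 mm along the cabinet's x, 16 mm thick along the cabinet's y, 28 mm high; the point is 72 mm above the counter, the bar runs from 58 to 86 mm above it. It rides with the cover
- rubber_block: flat black rubber block fixed on the counter, 140 mm along x by 130 mm along y, 12 mm high; origin: centre of the underside. The empty cup is to stand on it
- crucible: white ceramic crucible, 64 mm across, 55 mm high, origin at the centre of its underside; to be left alone
- ring_blank: copper ring blank, 28 mm across, 8 mm high, origin at the centre of its underside; to be left alone
- caliper: steel caliper lying flat, 170 mm along its x, jaws 55 mm, origin on the underside in the middle of its beam; to be left alone
- casting1: cast brass knob blank, 25 g: rectangular foot 22 (its x) by 18 (its y) by 8 mm with a round boss 16 mm across and 7 mm high on its +z side, 15 mm high in all; origin at the centre of the 22x18x15 mm envelope, so 7.5 mm above what it stands on when upright. Starts in the cup; may be absent (None)
- casting2: cast brass knob blank, 25 g: rectangular foot 22 (its x) by 18 (its y) by 8 mm with a round boss 16 mm across and 7 mm high on its +z side, 15 mm high in all; origin at the centre of the 22x18x15 mm envelope, so 7.5 mm above what it stands on when upright. Starts in the cup; may be absent (None)
- casting3: cast brass knob blank, 25 g: rectangular foot 22 (its x) by 18 (its y) by 8 mm with a round boss 16 mm across and 7 mm high on its +z side, 15 mm high in all; origin at the centre of the 22x18x15 mm envelope, so 7.5 mm above what it stands on when upright. Starts in the cup; may be absent (None)
- casting4: cast brass knob blank, 25 g: rectangular foot 22 (its x) by 18 (its y) by 8 mm with a round boss 16 mm across and 7 mm high on its +z side, 15 mm high in all; origin at the centre of the 22x18x15 mm envelope, so 7.5 mm above what it stands on when upright. Starts in the cup; may be absent (None)
- casting5: cast brass knob blank, 25 g: rectangular foot 22 (its x) by 18 (its y) by 8 mm with a round boss 16 mm across and 7 mm high on its +z side, 15 mm high in all; origin at the centre of the 22x18x15 mm envelope, so 7.5 mm above what it stands on when upright. Starts in the cup; may be absent (None)
- casting6: cast brass knob blank, 25 g: rectangular foot 22 (its x) by 18 (its y) by 8 mm with a round boss 16 mm across and 7 mm high on its +z side, 15 mm high in all; origin at the centre of the 22x18x15 mm envelope, so 7.5 mm above what it stands on when upright. Starts on the open counter; may be absent (None)
- casting7: cast brass knob blank, 25 g: rectangular foot 22 (its x) by 18 (its y) by 8 mm with a round boss 16 mm across and 7 mm high on its +z side, 15 mm high in all; origin at the centre of the 22x18x15 mm envelope, so 7.5 mm above what it stands on when upright. Starts on the open counter; may be absent (None)
- casting8: cast brass knob blank, 25 g: rectangular foot 22 (its x) by 18 (its y) by 8 mm with a round boss 16 mm across and 7 mm high on its +z side, 15 mm high in all; origin at the centre of the 22x18x15 mm envelope, so 7.5 mm above what it stands on when upright. Starts on the open counter; may be absent (None)
There are look-alikes about, which are no part of the job. Of the things like the rubber_block, leave any that is purple; of the rest the larger one is meant.

How it is judged:
On the way, in this order (a step that is already met when the one before it is completed fails the run):
1. all the castings lie in the cup together, the cup upright (x of casting1 in the frame of cup between -0.075 and 0.04 m and y of casting1 in the frame of cup between -0.036 and 0.036 m and z of casting1 in the frame of cup between 0 and 0.06 m and x of casting2 in the frame of cup between -0.075 and 0.04 m and y of casting2 in the frame of cup between -0.036 and 0.036 m and z of casting2 in the frame of cup between 0 and 0.06 m and x of casting3 in the frame of cup between -0.075 and 0.04 m and y of casting3 in the frame of cup between -0.036 and 0.036 m and z of casting3 in the frame of cup between 0 and 0.06 m and x of casting4 in the frame of cup between -0.075 and 0.04 m and y of casting4 in the frame of cup between -0.036 and 0.036 m and z of casting4 in the frame of cup between 0 and 0.06 m and x of casting5 in the frame of cup between -0.075 and 0.04 m and y of casting5 in the frame of cup between -0.036 and 0.036 m and z of casting5 in the frame of cup between 0 and 0.06 m and x of casting6 in the frame of cup between -0.075 and 0.04 m and y of casting6 in the frame of cup between -0.036 and 0.036 m and z of casting6 in the frame of cup between 0 and 0.06 m and x of casting7 in the frame of cup between -0.075 and 0.04 m and y of casting7 in the frame of cup between -0.036 and 0.036 m and z of casting7 in the frame of cup between 0 and 0.06 m and x of casting8 in the frame of cup between -0.075 and 0.04 m and y of casting8 in the frame of cup between -0.036 and 0.036 m and z of casting8 in the frame of cup between 0 and 0.06 m and angle between cup's own z axis and vertical below 0.35 rad), for 0.2 s.
2. the cup is tipped by more than 40 degrees over the bin, with the cover open (angle between cup's own z axis and vertical above 0.7 rad and horizontal distance between cup and bin_floor below 0.14 m and value of joint cover above 0.1 m), for 0.1 s.
3. all the castings are in the bin (x of casting1 in the frame of bin_floor between -0.066 and 0.066 m and y of casting1 in the frame of bin_floor between -0.064 and 0.064 m and z of casting1 in the frame of bin_floor between -0.005 and 0.048 m and x of casting2 in the frame of bin_floor between -0.066 and 0.066 m and y of casting2 in the frame of bin_floor between -0.064 and 0.064 m and z of casting2 in the frame of bin_floor between -0.005 and 0.048 m and x of casting3 in the frame of bin_floor between -0.066 and 0.066 m and y of casting3 in the frame of bin_floor between -0.064 and 0.064 m and z of casting3 in the frame of bin_floor between -0.005 and 0.048 m and x of casting4 in the frame of bin_floor between -0.066 and 0.066 m and y of casting4 in the frame of bin_floor between -0.064 and 0.064 m and z of casting4 in the frame of bin_floor between -0.005 and 0.048 m and x of casting5 in the frame of bin_floor between -0.066 and 0.066 m and y of casting5 in the frame of bin_floor between -0.064 and 0.064 m and z of casting5 in the frame of bin_floor between -0.005 and 0.048 m and x of casting6 in the frame of bin_floor between -0.066 and 0.066 m and y of casting6 in the frame of bin_floor between -0.064 and 0.064 m and z of casting6 in the frame of bin_floor between -0.005 and 0.048 m and x of casting7 in the frame of bin_floor between -0.066 and 0.066 m and y of casting7 in the frame of bin_floor between -0.064 and 0.064 m and z of casting7 in the frame of bin_floor between -0.005 and 0.048 m and x of casting8 in the frame of bin_floor between -0.066 and 0.066 m and y of casting8 in the frame of bin_floor between -0.064 and 0.064 m and z of casting8 in the frame of bin_floor between -0.005 and 0.048 m), for 0.2 s.
At the end, for the whole second after the job is handed in: every casting lies at rest inside the bin, the cover is shut to within 6 mm, and the cup stands upright (within about 6 degrees) and at rest on the rubber block, its middle within 45 mm of the block's middle (all of step 3 and linear speed of each of casting1, casting2, casting3, casting4, casting5, casting6, casting7, casting8, cup below 0.03 m/s and value of joint cover below 0.006 m and horizontal distance between cup and rubber_block below 0.045 m and z of cup in the frame of rubber_block between 0.007 and 0.017 m and angle between cup's own z axis and vertical below 0.1 rad); the robot touches nothing.
It fails at once if the crucible is moved more than 30 mm (distance of crucible from where it was at the start of the episode above 0.03 m).
It fails at once if the copper ring is moved more than 30 mm (distance of ring_blank from where it was at the start of the episode above 0.03 m).
It fails at once if the caliper is moved more than 30 mm (distance of caliper from where it was at the start of the episode above 0.03 m).
Of casting1, casting2, casting3, casting4, casting5 only 3 to 5 are there at a start; the rules pass over those that are not, and their reading is None.
Of casting6, casting7, casting8 only 2 to 3 are there at a start; the rules pass over those that are not, and their reading is None.
At some moment in a run one of casting6, casting7, casting8 may be knocked a few centimetres aside while the robot is not near it.
It also fails if it takes over 210 s, if anything falls off the work surface, if the arm or the gripper's body presses on something with over 40 N, if the wrist force passes 120 N, or if a joint passes its speed limit or range.

## Working session

There is one attempt and no reset: what is moved stays moved. The work goes in short steps, Python scripts to look and compute and a tool call to move; the robot and the scene stay as the last step left them, time stands still between calls to the robot, and variables do not carry over. Pictures are saved under pics/ and viewed, and the job is handed in when it is done.

Besides the shell and the picture viewer there is one more tool, called after ">>>" as name(argument=value, ...), one argument or row to a line, values as JSON. drive_tool: Moves the arm, as the interface text tells. Its arguments: {"type":"object","properties":{"plan":{"type":"array"},"newtons":{"type":"number"}},"required":["plan"]}

```bash
ls; mkdir -p pics; python3 - <<'E'
from plant import *
import cv2
print(read_state())
for n in ("scene","side","wrist"):
    p=read_camera(n); cv2.imwrite(f"pics/a_{n}.png",p["pixels"][:,:,::-1]); print(n,p["K"],p["xyz"],p["attitude"],[k for k in p])
E
```

```text
pics
{'t': 0.0, 'q': array([-8.54199151e-02,  1.31154144e-01,  1.48925374e+00,  2.41328150e-06,
        1.52296541e+00, -8.54226700e-02]), 'dq': array([ 0.00076227,  0.00048518,  0.00211691,  0.0014753 ,  0.00044393,
       -0.00134914]), 'joint_torque': array([-1.61290725e-03, -5.59853125e+01, -4.91755986e+01,  7.67333270e-02,
        3.59135563e-02, -2.97389461e-04]), 'tool_pos': array([5.99453095e-01, 5.81370402e-05, 2.17605643e-01]), 'orientation': array([-2.22047404e+00, -2.22047990e+00,  1.79817070e-03]), 'force': array([ 0.19485729, -0.36488079,  0.63231653]), 'wrist_torque': array([-0.02220549, -0.01150246, -0.00771675]), 'opening': 0.09257205673921785}
scene [[393.89078272   0.         278.70350301]
 [  0.         393.89078272 216.37235005]
 [  0.           0.           1.        ]] [1.09714827 0.21653192 0.73580473] [0.45127862 0.81822652 2.03694266] ['pixels', 'K', 'xyz', 'attitude', 'shot']
side [[402.3649663    0.         276.72153106]
 [  0.         402.3649663  205.94595482]
 [  0.           0.           1.        ]] [ 0.19765003 -0.9772908   0.86365768] [ 0.85636509 -0.15778027 -0.37089771] ['pixels', 'K', 'xyz', 'attitude', 'shot']
wrist [[324.76221677   0.         281.50235406]
 [  0.         324.76221677 205.90025845]
 [  0.           0.           1.        ]] [0.59946723 0.07110634 0.38516192] [-2.56182453e-01  1.43980789e-04 -2.38476445e-04] ['pixels', 'K', 'xyz', 'attitude', 'shot']
```

View pics/a_scene.png

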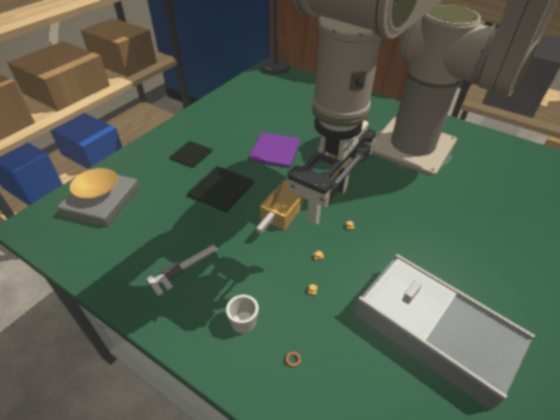

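View pics/a_side.png

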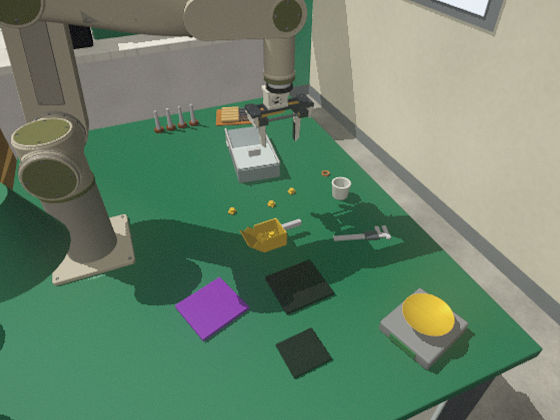

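View pics/a_wrist.png

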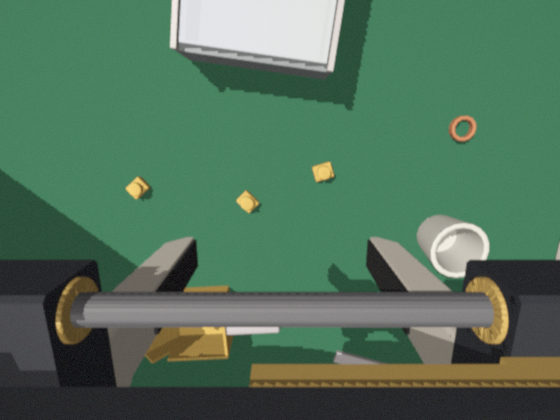

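The scene view shows the castings at about (349,225), (318,255) and (312,289). The cup is at (282,205) with its handle toward (265,222), and the cabinet is at (440,325). There are two black blocks, at (222,188) and (191,153), and a purple one at (275,150).

```bash
cat > h.py <<'E'
from plant import *
import numpy as np, cv2
from scipy.spatial.transform import Rotation as R
def proj(p,X):
    X=np.atleast_2d(X); c=(X-p["xyz"])@R.from_rotvec(p["attitude"]).as_matrix()
    K=p["K"]; return np.c_[K[0,2]+K[0,0]*c[:,0]/-c[:,2], K[1,2]-K[1,1]*c[:,1]/-c[:,2]]
def back(p,uv,z):
    uv=np.atleast_2d(np.array(uv,float)); K=p["K"]
    d=np.c_[(uv[:,0]-K[0,2])/K[0,0],-(uv[:,1]-K[1,2])/K[1,1],-np.ones(len(uv))]@R.from_rotvec(p["attitude"]).as_matrix().T
    return p["xyz"]+d*((z-p["xyz"][2])/d[:,2])[:,None]
def crop(p,name,u0,v0,u1,v1,w=780,marks=()):
    s=min(w/(u1-u0),590/(v1-v0)); im=cv2.resize(np.ascontiguousarray(p["pixels"][v0:v1,u0:u1,::-1]),None,fx=s,fy=s,interpolation=cv2.INTER_CUBIC)
    for m in marks: cv2.circle(im,(int((m[0]-u0+.5)*s),int((m[1]-v0+.5)*s)),3,(255,0,255),-1)
    cv2.imwrite(f"pics/{name}.png",im)
E
python3 - <<'E'
from h import *
for n in ("scene","side","wrist"):
    p=read_camera(n)
    for l in ("cup","casting6","rubber_block","cabinet","cover_knob","cup_grip","cup_lip","crucible","ring_blank","caliper","bin_floor"):
        for d in search_frame(p,l):
            if d["p"]>.15: print(n,l,np.round(d["at"],3),round(float(d["p"]),2),np.round(proj(p,d["at"])[0]))
p=read_camera("scene"); crop(p,"b_cab",340,240,540,400); crop(p,"b_cup",240,170,370,310)
p=read_camera("side"); crop(p,"b_cup2",215,170,320,265);crop(p,"b_cab2",210,100,290,190)
E
```

```text
scene cup [ 0.512 -0.36   0.014] 0.71 [219. 188.]
scene cup [ 0.489 -0.176  0.032] 0.59 [280. 205.]
scene casting6 [ 0.564 -0.023  0.012] 0.52 [317. 255.]
scene casting6 [ 0.431 -0.001  0.011] 0.49 [351. 225.]
scene casting6 [ 0.481 -0.168  0.01 ] 0.44 [284. 210.]
scene rubber_block [ 0.438 -0.538  0.008] 0.93 [190. 154.]
scene rubber_block [ 0.512 -0.361  0.016] 0.63 [219. 187.]
scene cabinet [0.612 0.283 0.052] 0.94 [446. 329.]
scene cover_knob [0.587 0.202 0.059] 0.82 [410. 297.]
scene cup_grip [ 0.49  -0.174  0.033] 0.87 [280. 205.]
scene cup_grip [ 0.791 -0.066  0.038] 0.55 [242. 311.]
scene cup_lip [ 0.488 -0.172  0.028] 0.9 [282. 206.]
scene cup_lip [0.653 0.014 0.01 ] 0.19 [311. 289.]
scene crucible [ 0.789 -0.065  0.035] 0.65 [244. 312.]
scene ring_blank [0.805 0.062 0.01 ] 0.58 [292. 357.]
scene caliper [ 0.783 -0.264  0.006] 0.77 [176. 273.]
scene bin_floor [0.613 0.286 0.05 ] 0.67 [447. 331.]
side cup [ 0.488 -0.176  0.028] 0.83 [268. 234.]
side cup [ 0.788 -0.075  0.038] 0.41 [341. 188.]
side casting6 [ 0.422 -0.015  0.011] 0.58 [231. 212.]
side casting6 [ 0.468 -0.159  
[... 889 characters left out ...]
 casting6 [0.805 0.064 0.005] 0.71 [461. 128.]
wrist casting6 [ 0.559 -0.022  0.007] 0.6 [247. 201.]
wrist casting6 [ 0.43  -0.002  0.01 ] 0.56 [136. 185.]
wrist rubber_block [ 0.694 -0.245  0.004] 0.56 [349. 357.]
wrist cabinet [0.578 0.147 0.06 ] 0.55 [257.  35.]
wrist cover_knob [0.583 0.153 0.059] 0.6 [262.  28.]
wrist cover_knob [ 0.696 -0.244  0.002] 0.34 [350. 355.]
wrist cup_grip [ 0.491 -0.208  0.026] 0.77 [197. 345.]
wrist cup_lip [ 0.489 -0.206  0.026] 0.73 [195. 343.]
wrist crucible [ 0.799 -0.062  0.037] 0.61 [455. 241.]
wrist ring_blank [0.804 0.06  0.008] 0.79 [460. 131.]
wrist caliper [ 0.697 -0.244  0.001] 0.61 [351. 355.]
wrist bin_floor [0.581 0.151 0.056] 0.62 [261.  31.]
```

View pics/b_cab.png

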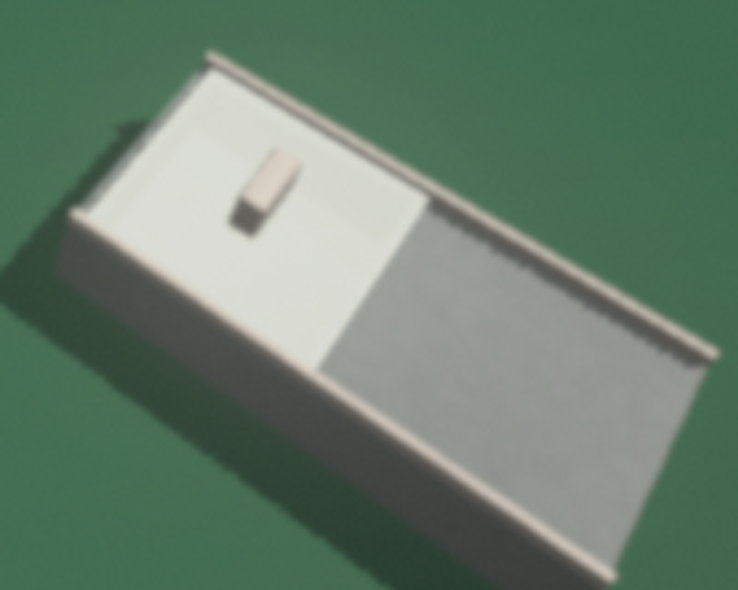

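View pics/b_cup.png

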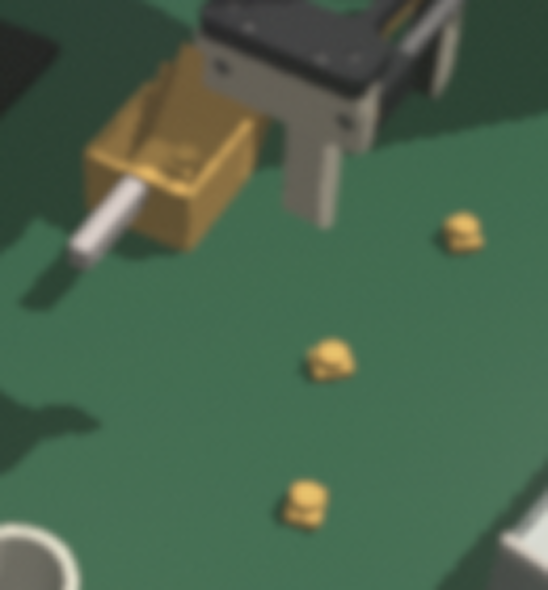

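View pics/b_cup2.png

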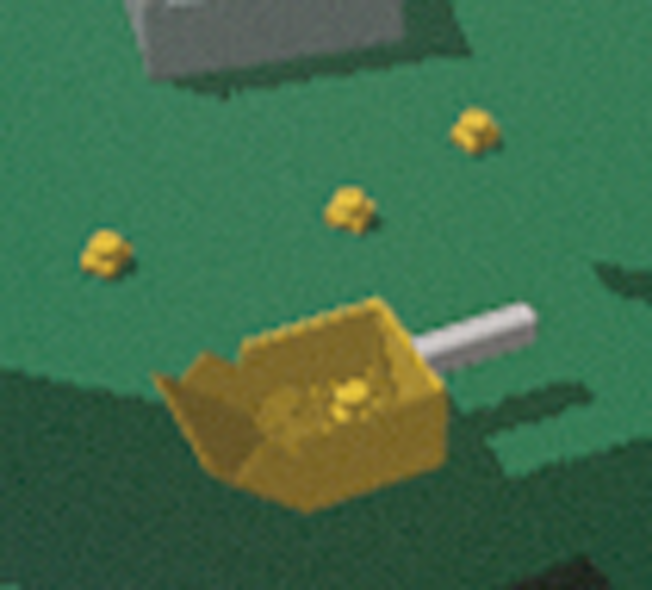

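View pics/b_cab2.png

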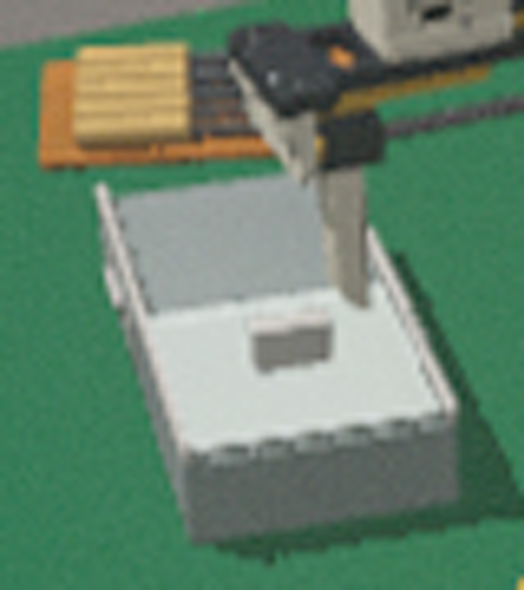

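```bash
python3 - <<'E'
from h import *
p=read_camera("scene")
rail=[(396.9,254.9),(360.3,297.5),(534.3,335.7),(506.7,396.4)]
X=back(p,rail,.062);print(np.round(X,4))
print("len",np.linalg.norm(X[0]-X[2]),np.linalg.norm(X[1]-X[3]),"wid",np.linalg.norm(X[0]-X[1]),np.linalg.norm(X[2]-X[3]))
c=X.mean(0); print("ctr",c); 
for a,b in((0,2),(1,3)): d=X[b]-X[a]; print("ydir",np.degrees(np.arctan2(d[1],d[0])))
p=read_camera("wrist")
for d in masks_of(p,"casting6"):
    m=d["mask"].astype(np.uint8); r=cv2.minAreaRect(cv2.findNonZero(m)); print(d["p"],m.sum(),r, back(p,r[0],.008).round(4))
    B=back(p,cv2.boxPoints(r),.004); 
    for i in (0,1):
        e=B[i+1]-B[i]; print("  edge",np.linalg.norm(e).round(4),np.degrees(np.arctan2(e[1],e[0])).round(1))
crop(p,"c_w",100,140,360,230)
E
```

```text
[[0.5021 0.1382 0.062 ]
 [0.6457 0.1189 0.062 ]
 [0.5391 0.4227 0.062 ]
 [0.6829 0.4038 0.062 ]]
len 0.28689204965460363 0.28730523042074296 wid 0.14485616529247927 0.14497548026189222
ctr [0.59244647 0.27087376 0.062     ]
ydir 82.58058834094966
ydir 82.55658225699548
0.68 300 ((137.25001525878906, 186.75001525878906), (15.55634880065918, 19.091880798339844), 45.0) [[ 0.4294 -0.0044  0.008 ]]
  edge 0.0243 42.2
  edge 0.0177 -48.7
0.6 254 ((246.75001525878906, 200.75003051757812), (17.677671432495117, 14.142136573791504), 45.0) [[ 0.5586 -0.0216  0.008 ]]
  edge 0.0175 44.7
  edge 0.0213 -46.4
0.56 315 ((321.95001220703125, 170.35000610351562), (16.4438419342041, 19.922346115112305), 71.56504821777344) [[0.6476 0.015  0.008 ]]
  edge 0.0232 18.6
  edge 0.0197 -69.6
```

View pics/c_w.png

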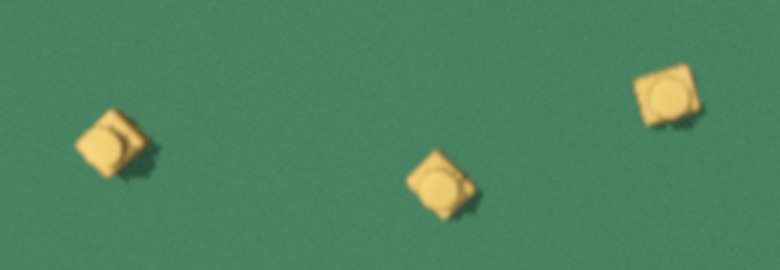

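>>> drive_tool(
  plan=[
    {"claw":0.4,"linear":[1.55,4.85,3],"angular":[0,0,0]},
    {"claw":0.4,"linear":[0,0,5],"angular":[0,0,-9.3]},
    {"claw":0.4,"linear":[0,0,5],"angular":[0,0,-9.3]},
    {"claw":0.4,"linear":[0,0,4],"angular":[0,0,0]},
    {"claw":0.4,"linear":[0,0,0],"angular":[0,0,0]},
    {"claw":0.4,"linear":[0,0,0],"angular":[0,0,0]},
  ],
  newtons=20,
)

```text
t: 2.95
tool_pos: [0.6496, 0.0155, 0.0506]
orientation: [1.833, 2.55, 0.002]
force: [1.0, 0.3, -0.1]
opening: 0.0557
```

```bash
cat > st.py <<'E'
from h import *
def st():
    s=read_state(); M=R.from_rotvec(s["orientation"]).as_matrix()
    print("t",round(s["t"],2),"tcp",s["tool_pos"].round(4),"jaw",np.degrees(np.arctan2(M[1,1],M[0,1])).round(1),"tilt",np.degrees(np.arccos(-M[2,2])).round(2),"open",round(s["opening"],4),"F",s["force"].round(1))
    return s,M
def to(x,y,z):
    s,M=st(); d=M.T@(np.array([x,y,z])-s["tool_pos"]); print("  shift cm",(100*d).round(2))
E
python3 - <<'E'
from st import *
p=read_camera("wrist");cv2.imwrite("pics/d.png",p["pixels"][:,:,::-1])
st()
for d in search_frame(p,"casting6"): print(d["at"].round(3) if hasattr(d["at"],"round") else d["at"],d["p"])
E
```

```text
t 3.0 tcp [0.6505 0.0154 0.0516] jaw 18.6 tilt 0.23 open 0.0558 F [-0.8  0.4  1.2]
[0.6473, 0.0172, 0.0096] 0.78
[0.5569, -0.021, 0.006] 0.55
```

View pics/d.png

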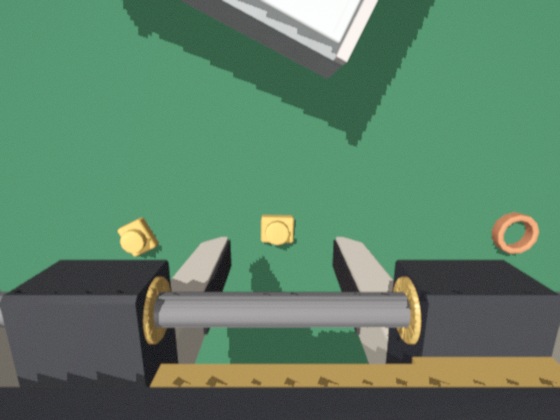

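The casting sits at (277,230), square between the fingers.

>>> drive_tool(
  plan=[
    {"claw":0.4,"linear":[0,0,4.5],"angular":[0,0,0]},
    {"claw":0.4,"linear":[0,0,0],"angular":[0,0,0]},
    {"claw":1,"linear":[0,0,0],"angular":[0,0,0]},
    {"claw":1,"linear":[0,0,0],"angular":[0,0,0]},
    {"claw":1,"linear":[0,0,0],"angular":[0,0,0]},
    {"claw":1,"linear":[0,0,0],"angular":[0,0,0]},
    {"claw":1,"linear":[0,0,-5],"angular":[0,0,0]},
    {"claw":1,"linear":[0,0,-5],"angular":[0,0,0]},
    {"claw":1,"linear":[0,0,-5],"angular":[0,0,0]},
    {"claw":1,"linear":[0,0,0],"angular":[0,0,0]},
  ],
)

```text
t: 4.3
tool_pos: [0.6521, 0.0154, 0.1603]
orientation: [1.828, 2.544, 0.009]
force: [1.0, 0.4, -0.5]
opening: 0.0212
```

>>> drive_tool(
  plan=[
    {"claw":1,"linear":[0,0,-3],"angular":[0,0,9.3]},
    {"claw":1,"linear":[0,0,-3],"angular":[0,0,9.3]},
    {"claw":1,"linear":[-5.3,-3,0],"angular":[0,0,0]},
    {"claw":1,"linear":[-5.3,-3,0],"angular":[0,0,0]},
    {"claw":1,"linear":[-5.3,-3,0],"angular":[0,0,0]},
    {"claw":1,"linear":[-5.3,-3,0],"angular":[0,0,0]},
    {"claw":1,"linear":[-5.3,-3,0],"angular":[0,0,0]},
    {"claw":1,"linear":[0,0,0],"angular":[0,0,0]},
    {"claw":1,"linear":[0,0,0],"angular":[0,0,0]},
  ],
)

```text
t: 5.42
tool_pos: [0.4982, -0.2492, 0.2127]
orientation: [-2.222, -2.219, -0.0]
force: [0.6, 1.1, -0.2]
opening: 0.0217
```

```bash
python3 - <<'E'
from st import *
p=read_camera("wrist");cv2.imwrite("pics/e.png",p["pixels"][:,:,::-1])
q=read_camera("scene");crop(q,"e2",200,110,380,245)
st()
E
```

```text
t 5.53 tcp [ 0.4989 -0.2483  0.2131] jaw 0.1 tilt 0.05 open 0.0217 F [ 0.4  0.1 -0.7]
```

View pics/e.png

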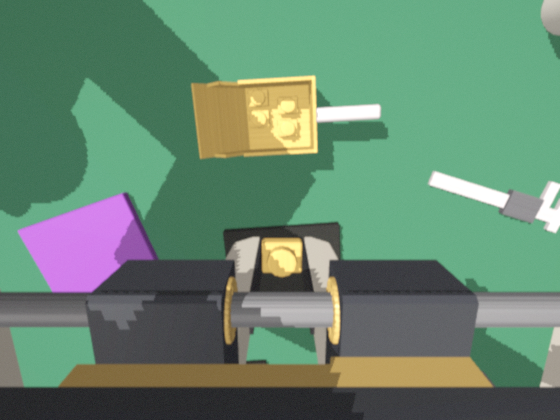

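View pics/e2.png

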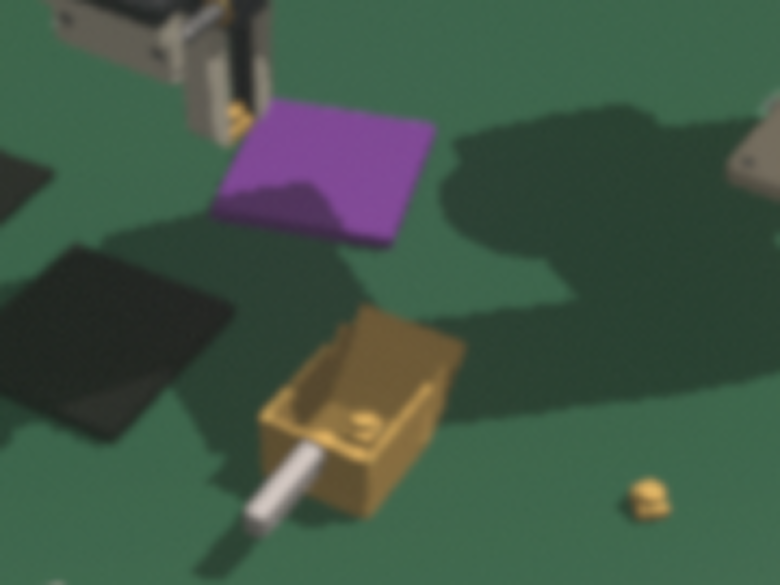

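The cup lies at (256,117) with four castings inside, its handle runs to (380,112), and the first casting is held in the fingers.

```bash
python3 - <<'E'
from st import *
from scipy.optimize import least_squares
p=read_camera("wrist"); crop(p,"f",180,60,400,175)
obj=np.array([[.037,.036,.048],[.037,-.036,.048],[.102,.007,.045],[.102,-.007,.045],[-.080,.036,.048],[-.080,-.036,.048]])
uv=np.array([[315,77],[317,153],[380,105],[380,119],[193,84],[201,158]])
def X(v): 
    c,s=np.cos(v[2]),np.sin(v[2]); return np.c_[c*obj[:,0]-s*obj[:,1]+v[0],s*obj[:,0]+c*obj[:,1]+v[1],obj[:,2]]
r=least_squares(lambda v:(proj(p,X(v))-uv).ravel(),[.49,-.176,0])
print(r.x,np.degrees(r.x[2]));print((proj(p,X(r.x))-uv).round(1))
E
```

```text
[ 0.49539176 -0.17422798  0.05311792] 3.0434328853271433
[[-0.6 -0.1]
 [-0.7 -0.5]
 [ 0.6 -0.1]
 [ 0.3  0.6]
 [-0.1 -0.4]
 [ 0.5  0.6]]
```

View pics/f.png

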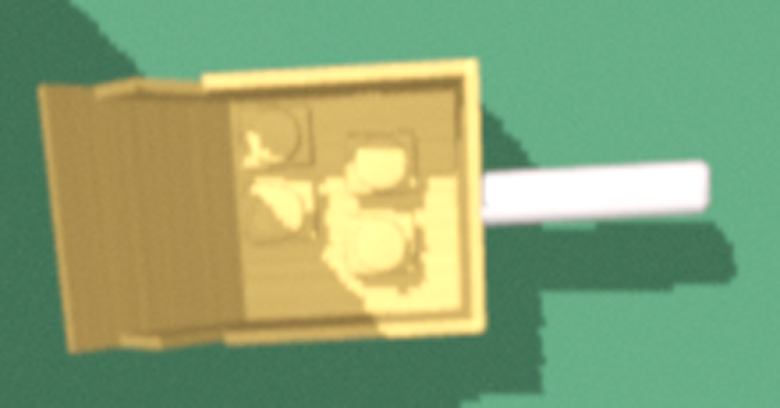

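>>> drive_tool(
  plan=[
    {"claw":1,"linear":[3.7,-0.5,0],"angular":[0,0,0]},
    {"claw":1,"linear":[3.7,-0.5,3],"angular":[0,0,0]},
    {"claw":1,"linear":[0,0,5],"angular":[0,0,0]},
    {"claw":1,"linear":[0,0,5],"angular":[0,0,0]},
    {"claw":1,"linear":[0,0,3.8],"angular":[0,0,0]},
    {"claw":1,"linear":[0,0,0],"angular":[0,0,0]},
    {"claw":0.7,"linear":[0,0,0],"angular":[0,0,0]},
    {"claw":0.7,"linear":[0,0,0],"angular":[0,0,0]},
    {"claw":0.7,"linear":[0,0,0],"angular":[0,0,0]},
    {"claw":0.7,"linear":[0,0,-6],"angular":[0,0,0]},
    {"claw":0.7,"linear":[0,0,-6],"angular":[0,0,0]},
    {"claw":0.4,"linear":[0,0,-4],"angular":[0,0,0]},
  ],
)

```text
t: 7.08
tool_pos: [0.4896, -0.1761, 0.21]
orientation: [2.218, 2.218, 0.003]
force: [1.1, 0.2, -0.9]
opening: 0.0336
```

>>> drive_tool(
  plan=[
    {"claw":0.4,"linear":[5,2.2,0],"angular":[0,0,0]},
    {"claw":0.4,"linear":[5,2.3,0],"angular":[0,0,0]},
    {"claw":0.4,"linear":[5.4,2.3,0],"angular":[0,0,0]},
    {"claw":0.4,"linear":[0,0,3],"angular":[0,0,-9]},
    {"claw":0.4,"linear":[0,0,3],"angular":[0,0,-9]},
    {"claw":0.4,"linear":[0,0,3],"angular":[0,0,-9]},
    {"claw":0.4,"linear":[0,0,3],"angular":[0,0,-9]},
    {"claw":0.4,"linear":[0,0,3],"angular":[0,0,-9]},
    {"claw":0.4,"linear":[0,0,0],"angular":[0,0,0]},
  ],
)

```text
t: 8.2
tool_pos: [0.5545, -0.0213, 0.0537]
orientation: [-1.202, -2.898, 0.002]
force: [0.7, 0.6, 0.3]
opening: 0.0557
```

```bash
cat > look.py <<'E'
from st import *
import sys
p=read_camera("wrist");cv2.imwrite(f"pics/{sys.argv[1]}.png",p["pixels"][:,:,::-1])
s,M=st()
for d in search_frame(p,"casting6"): print(np.round(d["at"],3),round(d["p"],2),proj(p,d["at"]).round())
for d in masks_of(p,"casting6"):
    m=d["mask"].astype(np.uint8); r=cv2.minAreaRect(cv2.findNonZero(m)); B=back(p,cv2.boxPoints(r),.006); e=B[1]-B[0];f=B[2]-B[1]
    print(round(d["p"],2),back(p,r[0],.006).round(4),"edges",np.linalg.norm(e).round(3),np.degrees(np.arctan2(e[1],e[0])).round(),np.linalg.norm(f).round(3), "tool shift cm",(100*M.T@(back(p,r[0],.004)[0]-s["tool_pos"])).round(2))
E
python3 look.py g
```

```text
t 8.25 tcp [ 0.5559 -0.0215  0.0556] jaw 44.8 tilt 0.09 open 0.0557 F [-0.3  0.4  0.5]
[ 0.423 -0.006  0.012] 0.92 [[144.  64.]]
[ 0.555 -0.024  0.008] 0.92 [[278. 230.]]
0.84 [[ 0.5579 -0.0219  0.006 ]] edges 0.017 45.0 0.024 tool shift cm [-0.25  0.12  5.16]
0.75 [[ 0.4277 -0.0051  0.006 ]] edges 0.023 45.0 0.019 tool shift cm [10.22 -8.01  5.18]
```

View pics/g.png

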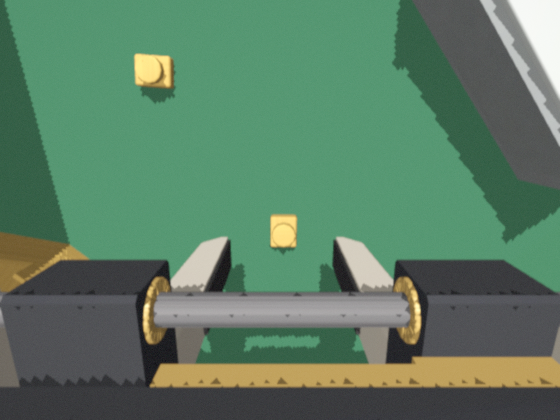

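>>> drive_tool(
  plan=[
    {"claw":0.4,"linear":[-0.2,0.1,5.2],"angular":[0,0,0]},
    {"claw":0.4,"linear":[0,0,0],"angular":[0,0,0]},
    {"claw":1,"linear":[0,0,0],"angular":[0,0,0]},
    {"claw":1,"linear":[0,0,0],"angular":[0,0,0]},
    {"claw":1,"linear":[0,0,0],"angular":[0,0,0]},
    {"claw":1,"linear":[0,0,0],"angular":[0,0,0]},
    {"claw":1,"linear":[0,0,-3],"angular":[0,0,9]},
    {"claw":1,"linear":[0,0,-3],"angular":[0,0,9]},
    {"claw":1,"linear":[0,0,-3],"angular":[0,0,9]},
    {"claw":1,"linear":[0,0,-3],"angular":[0,0,9]},
    {"claw":1,"linear":[0,0,-3],"angular":[0,0,9]},
    {"claw":1,"linear":[0,0,0],"angular":[0,0,0]},
  ],
)

```text
t: 9.85
tool_pos: [0.5606, -0.0224, 0.1569]
orientation: [2.219, 2.218, 0.005]
force: [0.4, -0.1, -0.6]
opening: 0.0164
```

```bash
python3 -c "
from st import *
to(.489,-.174,.046)"
```

```text
t 9.85 tcp [ 0.5606 -0.0224  0.1569] jaw -0.0 tilt 0.32 open 0.0164 F [ 0.4 -0.1 -0.6]
  shift cm [-15.15  -7.22  11.06]
```

>>> drive_tool(
  plan=[
    {"claw":1,"linear":[-5,-2.4,0],"angular":[0,0,0]},
    {"claw":1,"linear":[-5,-2.4,0],"angular":[0,0,0]},
    {"claw":1,"linear":[-5.1,-2.3,0],"angular":[0,0,0]},
    {"claw":1,"linear":[0,0,5],"angular":[0,0,0]},
    {"claw":1,"linear":[0,0,6],"angular":[0,0,0]},
    {"claw":1,"linear":[0,0,0],"angular":[0,0,0]},
    {"claw":0.7,"linear":[0,0,0],"angular":[0,0,0]},
    {"claw":0.7,"linear":[0,0,0],"angular":[0,0,0]},
    {"claw":0.7,"linear":[0,0,0],"angular":[0,0,0]},
    {"claw":0.7,"linear":[0,0,-6],"angular":[0,0,0]},
    {"claw":0.7,"linear":[0,0,-4],"angular":[0,0,0]},
    {"claw":0.4,"linear":[0,0,0],"angular":[0,0,0]},
  ],
)

```text
t: 11.35
tool_pos: [0.4908, -0.1745, 0.1493]
orientation: [2.215, 2.216, 0.005]
force: [0.3, 0.3, 0.3]
opening: 0.0342
```

```bash
python3 -c "
from st import *
to(.4285,-.005,.054)"
```

```text
t 11.35 tcp [ 0.4908 -0.1745  0.1493] jaw 0.0 tilt 0.55 open 0.0342 F [0.3 0.3 0.3]
  shift cm [17.   -6.31  9.41]
```

>>> drive_tool(
  plan=[
    {"claw":0.4,"linear":[5.7,-2.1,0],"angular":[0,0,0]},
    {"claw":0.4,"linear":[5.7,-2.1,0],"angular":[0,0,0]},
    {"claw":0.4,"linear":[5.6,-2.1,0],"angular":[0,0,0]},
    {"claw":0.4,"linear":[0,0,1.9],"angular":[0,0,9]},
    {"claw":0.4,"linear":[0,0,1.9],"angular":[0,0,9]},
    {"claw":0.4,"linear":[0,0,1.9],"angular":[0,0,9]},
    {"claw":0.4,"linear":[0,0,1.9],"angular":[0,0,9]},
    {"claw":0.4,"linear":[0,0,1.9],"angular":[0,0,9]},
    {"claw":0.4,"linear":[0,0,0],"angular":[0,0,0]},
  ],
)

```text
t: 12.48
tool_pos: [0.4228, -0.0029, 0.0469]
orientation: [-2.9, -1.203, 0.005]
force: [0.2, -1.1, 0.2]
opening: 0.056
```

```bash
python3 look.py h
```

```text
t 12.53 tcp [ 0.4237 -0.003   0.048 ] jaw -44.8 tilt 0.11 open 0.0558 F [-0.6  0.5 -0.3]
[ 0.429 -0.006  0.01 ] 0.72 [[292. 228.]]
0.89 [[ 0.4282 -0.005   0.006 ]] edges 0.024 41.0 0.019 tool shift cm [0.12 0.47 4.4 ]
0.52 [[ 0.5276 -0.1512  0.006 ]] edges 0.014 28.0 0.042 tool shift cm [-3.29 17.99  4.38]
```

View pics/h.png

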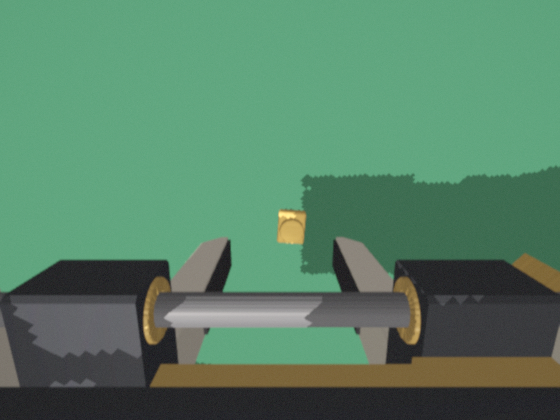

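>>> drive_tool(
  plan=[
    {"claw":0.4,"linear":[0.1,0.4,4.4],"angular":[0,0,0]},
    {"claw":0.4,"linear":[0,0,0],"angular":[0,0,0]},
    {"claw":1,"linear":[0,0,0],"angular":[0,0,0]},
    {"claw":1,"linear":[0,0,0],"angular":[0,0,0]},
    {"claw":1,"linear":[0,0,0],"angular":[0,0,0]},
    {"claw":1,"linear":[0,0,0],"angular":[0,0,0]},
    {"claw":1,"linear":[0,0,-3],"angular":[0,0,-9]},
    {"claw":1,"linear":[0,0,-3],"angular":[0,0,-9]},
    {"claw":1,"linear":[0,0,-3],"angular":[0,0,-9]},
    {"claw":1,"linear":[0,0,-3],"angular":[0,0,-9]},
    {"claw":1,"linear":[0,0,-3],"angular":[0,0,-9]},
    {"claw":1,"linear":[0,0,0],"angular":[0,0,0]},
  ],
)

```text
t: 14.12
tool_pos: [0.4301, -0.0055, 0.1575]
orientation: [2.217, 2.219, 0.005]
force: [0.3, 0.2, -0.8]
opening: 0.0002
```

```bash
python3 -c "
from st import *
to(.489,-.174,.046)"
```

```text
t 14.12 tcp [ 0.4301 -0.0055  0.1575] jaw 0.1 tilt 0.31 open 0.0002 F [ 0.3  0.2 -0.8]
  shift cm [-16.85   5.82  11.19]
```

The grip closed on nothing, so I'll look before trying again.

```bash
python3 look.py i; python3 - <<'E'
from st import *
p=read_camera("side"); cv2.imwrite("pics/i2.png",p["pixels"][:,:,::-1])
for d in search_frame(p,"casting6"): print(np.round(d["at"],3),round(d["p"],2),proj(p,d["at"]).round())
E
```

```text
t 14.18 tcp [ 0.429  -0.0054  0.1556] jaw -0.1 tilt 0.15 open 0.0007 F [-0.5 -0.8 -0.4]
[ 0.422 -0.002  0.011] 0.74 [[273. 191.]]
0.83 [[ 0.4247 -0.0029  0.006 ]] edges 0.024 50.0 0.019 tool shift cm [ 0.22 -0.47 15.16]
[ 0.491 -0.176  0.03 ] 0.32 [[269. 234.]]
```

View pics/i.png

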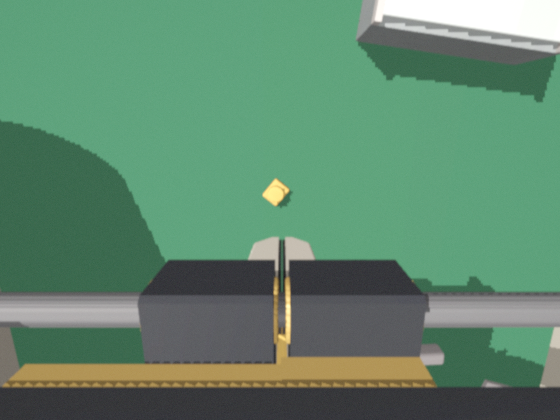

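View pics/i2.png

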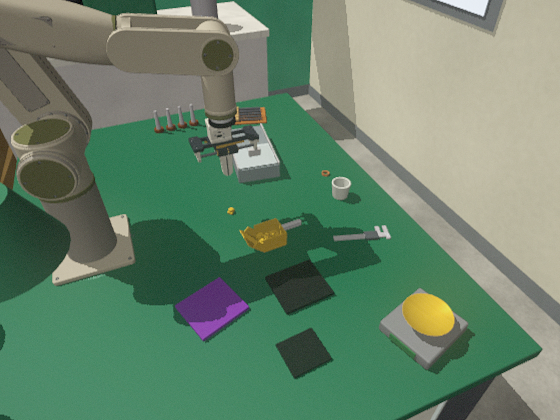

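>>> drive_tool(
  plan=[
    {"claw":0.4,"linear":[0.25,-0.5,0],"angular":[0,0,-10]},
    {"claw":0.4,"linear":[0,0,3],"angular":[0,0,-10]},
    {"claw":0.4,"linear":[0,0,3],"angular":[0,0,-10]},
    {"claw":0.4,"linear":[0,0,3],"angular":[0,0,-10]},
    {"claw":0.4,"linear":[0,0,2],"angular":[0,0,-10]},
    {"claw":0.4,"linear":[0,0,0],"angular":[0,0,0]},
    {"claw":0.4,"linear":[0,0,0],"angular":[0,0,0]},
  ],
)

```text
t: 15.25
tool_pos: [0.4232, -0.0028, 0.045]
orientation: [-1.081, -2.95, 0.0]
force: [-0.7, 0.4, -0.1]
opening: 0.0555
```

```bash
python3 look.py j
```

```text
t 15.3 tcp [ 0.4238 -0.0029  0.0454] jaw 49.8 tilt 0.06 open 0.0556 F [-0.1  0.2 -0.3]
[ 0.423 -0.004  0.01 ] 0.73 [[279. 232.]]
0.73 [[ 0.4253 -0.0039  0.006 ]] edges 0.021 50.0 0.021 tool shift cm [-0.25  0.02  4.14]
```

View pics/j.png

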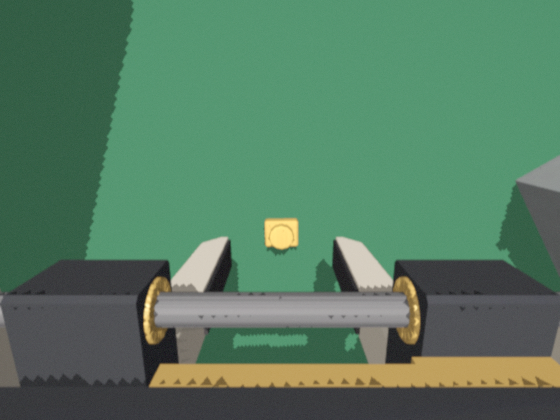

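>>> drive_tool(
  plan=[
    {"claw":0.4,"linear":[-0.1,0,4.3],"angular":[0,0,0]},
    {"claw":0.4,"linear":[0,0,0],"angular":[0,0,0]},
    {"claw":0.4,"linear":[0,0,0],"angular":[0,0,0]},
    {"claw":1,"linear":[0,0,0],"angular":[0,0,0]},
    {"claw":1,"linear":[0,0,0],"angular":[0,0,0]},
    {"claw":1,"linear":[0,0,0],"angular":[0,0,0]},
    {"claw":1,"linear":[0,0,0],"angular":[0,0,0]},
  ],
)

```text
t: 16.27
tool_pos: [0.424, -0.0035, 0.0017]
orientation: [1.074, 2.952, 0.0]
force: [-0.5, -0.3, 1.2]
opening: 0.0215
```

Gripped, with the opening at 21.5 mm. Next I lift and turn back.

>>> drive_tool(
  plan=[
    {"claw":1,"linear":[0,0,-3],"angular":[0,0,10]},
    {"claw":1,"linear":[0,0,-3],"angular":[0,0,10]},
    {"claw":1,"linear":[0,0,-3],"angular":[0,0,10]},
    {"claw":1,"linear":[0,0,-3],"angular":[0,0,10]},
    {"claw":1,"linear":[0,0,-3],"angular":[0,0,10]},
    {"claw":1,"linear":[0,0,0],"angular":[0,0,0]},
  ],
)

```text
t: 17.02
tool_pos: [0.4258, -0.0037, 0.1542]
orientation: [2.219, 2.218, 0.005]
force: [0.5, -0.2, -0.3]
opening: 0.0219
```

```bash
python3 -c "
from st import *
to(.489,-.174,.046)"
```

```text
t 17.02 tcp [ 0.4258 -0.0037  0.1542] jaw -0.0 tilt 0.29 open 0.0219 F [ 0.5 -0.2 -0.3]
  shift cm [-17.02   6.28  10.86]
```

>>> drive_tool(
  plan=[
    {"claw":1,"linear":[-5.7,2.1,0],"angular":[0,0,0]},
    {"claw":1,"linear":[-5.7,2.1,0],"angular":[0,0,0]},
    {"claw":1,"linear":[-5.6,2.1,0],"angular":[0,0,0]},
    {"claw":1,"linear":[0,0,5],"angular":[0,0,0]},
    {"claw":1,"linear":[0,0,5.8],"angular":[0,0,0]},
    {"claw":1,"linear":[0,0,0],"angular":[0,0,0]},
    {"claw":0.7,"linear":[0,0,0],"angular":[0,0,0]},
    {"claw":0.7,"linear":[0,0,0],"angular":[0,0,0]},
    {"claw":0.7,"linear":[0,0,0],"angular":[0,0,0]},
    {"claw":0.7,"linear":[0,0,-6],"angular":[0,0,0]},
    {"claw":0.7,"linear":[0,0,-5],"angular":[0,0,0]},
    {"claw":0.7,"linear":[0,0,-5],"angular":[0,0,0]},
  ],
)

```text
t: 18.52
tool_pos: [0.4872, -0.1735, 0.2067]
orientation: [2.219, 2.22, 0.001]
force: [0.4, -1.3, -0.3]
opening: 0.0277
```

>>> drive_tool(
  plan=[
    {"claw":1,"linear":[-3.7,0.5,0],"angular":[0,0,0]},
    {"claw":1,"linear":[-3.7,0.5,0],"angular":[0,0,0]},
    {"claw":1,"linear":[0,0,0],"angular":[0,0,0]},
    {"claw":1,"linear":[0,0,0],"angular":[0,0,0]},
  ],
)

```text
t: 19.02
tool_pos: [0.497, -0.2471, 0.2042]
orientation: [2.221, 2.221, 0.001]
force: [-0.8, 0.0, -0.3]
opening: 0.0004
```

```bash
python3 - <<'E'
from st import *
p=read_camera("wrist"); cv2.imwrite("pics/k.png",p["pixels"][:,:,::-1]); crop(p,"k2",180,60,400,175)
p=read_camera("scene"); cv2.imwrite("pics/k3.png",p["pixels"][:,:,::-1])
st()
E
```

```text
t 19.12 tcp [ 0.497  -0.2466  0.2039] jaw 0.0 tilt 0.02 open 0.0007 F [0.4 0.  0.4]
```

View pics/k2.png

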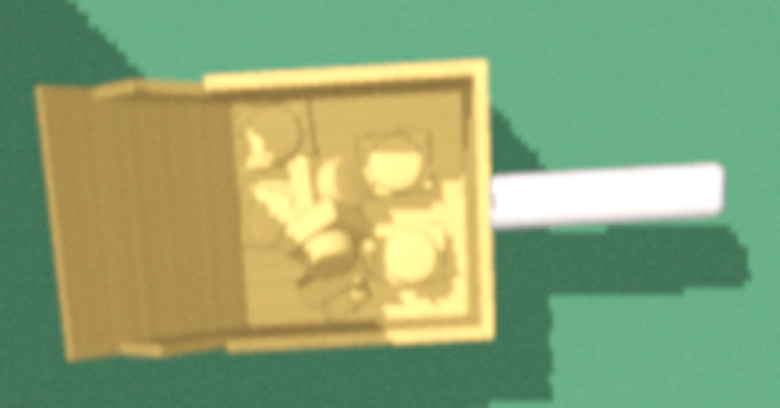

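View pics/k3.png

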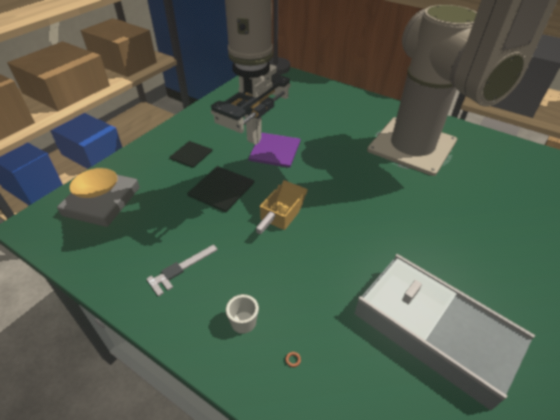

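All seven castings (four plus three) are in the cup and none is left on the counter. Next is the cover knob.

>>> drive_tool(
  plan=[
    {"claw":0.6,"linear":[5.6,1.08,0],"angular":[0,0,0]},
    {"claw":0.6,"linear":[5.6,1.08,0],"angular":[0,0,0]},
    {"claw":0.6,"linear":[5.6,1.08,0],"angular":[0,0,0]},
    {"claw":0.6,"linear":[5.6,1.08,0],"angular":[0,0,0]},
    {"claw":0.6,"linear":[5.6,1.08,0],"angular":[0,0,0]},
    {"claw":0.6,"linear":[5.6,1.08,0],"angular":[0,0,0]},
    {"claw":0.6,"linear":[5.6,1.08,0],"angular":[0,0,0]},
    {"claw":0.6,"linear":[5.6,1.08,0],"angular":[0,0,0]},
  ],
)

```text
t: 20.12
tool_pos: [0.5828, 0.2034, 0.204]
orientation: [2.22, 2.223, 0.001]
force: [1.1, 0.0, -0.3]
opening: 0.0371
```

>>> drive_tool(
  plan=[
    {"claw":0.6,"linear":[0,0,0],"angular":[0,0,-10.3]},
    {"claw":0.6,"linear":[0,0,0],"angular":[0,0,-10.3]},
    {"claw":0.6,"linear":[0,0,0],"angular":[0,0,-10.3]},
    {"claw":0.6,"linear":[0,0,0],"angular":[0,0,-10.3]},
    {"claw":0.6,"linear":[0,0,0],"angular":[0,0,-10.3]},
    {"claw":0.6,"linear":[0,0,0],"angular":[0,0,-10.3]},
    {"claw":0.6,"linear":[0,0,0],"angular":[0,0,-10.3]},
    {"claw":0.6,"linear":[0,0,0],"angular":[0,0,-10.3]},
    {"claw":0.6,"linear":[0,0,0],"angular":[0,0,0]},
    {"claw":0.6,"linear":[0,0,0],"angular":[0,0,0]},
  ],
)

```text
t: 21.38
tool_pos: [0.583, 0.201, 0.2038]
orientation: [0.214, 3.134, 0.0]
force: [-0.8, 0.1, 0.5]
opening: 0.0374
```

```bash
python3 - <<'E'
from st import *
s,M=st()
p=read_camera("wrist"); cv2.imwrite("pics/l.png",p["pixels"][:,:,::-1])
for d in search_frame(p,"cover_knob"): print(d["at"],d["p"],proj(p,d["at"]))
E
```

```text
t 21.38 tcp [0.583  0.201  0.2038] jaw 82.2 tilt 0.01 open 0.0374 F [-0.8  0.1  0.5]
[0.5698, 0.204, 0.0563] 0.93 [[281.65178232 180.27485072]]
```

View pics/l.png

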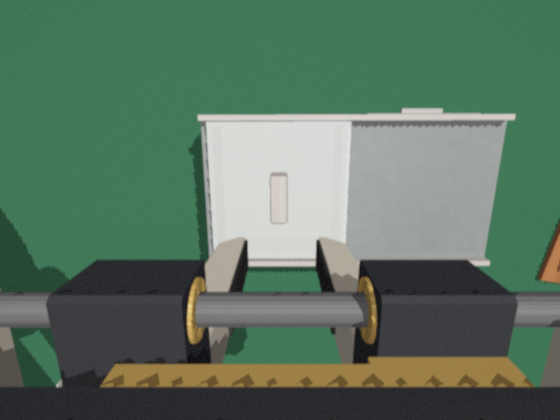

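```bash
python3 - <<'E'
from st import *
s,M=st()
p=read_camera("wrist")
r=[(201,117),(510,117),(488,262),(213,262)]
X=back(p,[(201,117.5),(511,117)],.062); d=X[1]-X[0]; print("rail",X.round(4),np.linalg.norm(d),np.degrees(np.arctan2(d[1],d[0])))
K=back(p,[(279,199)],.086)[0]; print("knob",K, "shift",(100*M.T@(np.r_[K[:2],.066]-s["tool_pos"])).round(2))
y=d/np.linalg.norm(d); x=np.array([y[1],-y[0],0]); c=X.mean(0)+x*.0725; print("cab ctr",c, "bin",c-y*.0725)
print("knob in cab", (K-c)@x,(K-c)@y)
crop(p,"l2",190,100,370,280)
E
```

```text
t 21.48 tcp [0.5831 0.2008 0.2037] jaw 82.3 tilt 0.0 open 0.0371 F [0.2 0.3 1.1]
rail [[0.5011 0.1384 0.062 ]
 [0.539  0.4205 0.062 ]] 0.28465284720708434 82.34151613753212
knob [0.58127595 0.19979593 0.086     ] shift [ 0.17 -0.13 13.77]
cab ctr [0.59187747 0.26975354 0.062     ] bin [0.58221553 0.19790024 0.062     ]
knob in cab -0.0011838321445632374 -0.07074643228250227
```

View pics/l2.png

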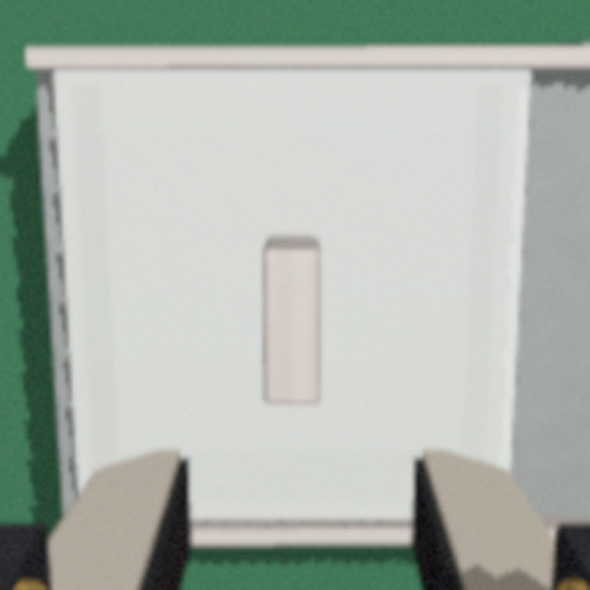

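The grip bar sits at (279,199), within 2 mm of the TCP. I'll grasp it, slide the cover open, and check the force.

>>> drive_tool(
  plan=[
    {"claw":0.6,"linear":[0.1,-0.1,5],"angular":[0,0,0]},
    {"claw":0.6,"linear":[0,0,5],"angular":[0,0,0]},
    {"claw":0.6,"linear":[0,0,3.7],"angular":[0,0,0]},
    {"claw":0.6,"linear":[0,0,0],"angular":[0,0,0]},
    {"claw":1,"linear":[0,0,0],"angular":[0,0,0]},
    {"claw":1,"linear":[0,0,0],"angular":[0,0,0]},
    {"claw":1,"linear":[0,0,0],"angular":[0,0,0]},
    {"claw":1,"linear":[0,0,0],"angular":[0,0,0]},
  ],
)

```text
t: 22.52
tool_pos: [0.5839, 0.1999, 0.0691]
orientation: [0.208, 3.131, 0.001]
force: [-0.1, -1.6, 6.3]
opening: 0.016
```

>>> drive_tool(
  plan=[
    {"claw":1,"linear":[0,3,0],"angular":[0,0,0]},
    {"claw":1,"linear":[0,3,0],"angular":[0,0,0]},
    {"claw":1,"linear":[0,3,0],"angular":[0,0,0]},
    {"claw":1,"linear":[0,3,0],"angular":[0,0,0]},
    {"claw":1,"linear":[0,0.7,0],"angular":[0,0,0]},
    {"claw":1,"linear":[0,0,0],"angular":[0,0,0]},
    {"claw":1,"linear":[0,0,0],"angular":[0,0,0]},
  ],
)

```text
t: 23.4
tool_pos: [0.6008, 0.3256, 0.0691]
orientation: [0.208, 3.131, 0.001]
force: [1.6, -2.3, 5.4]
opening: 0.0158
```

>>> drive_tool(
  plan=[
    {"claw":1,"linear":[0,0.3,0],"angular":[0,0,0]},
    {"claw":1,"linear":[0,0,0],"angular":[0,0,0]},
    {"claw":1,"linear":[0,0,0],"angular":[0,0,0]},
  ],
)

```text
t: 23.78
tool_pos: [0.6008, 0.3256, 0.069]
orientation: [0.21, 3.132, -0.006]
force: [-2.4, -14.5, 11.3]
opening: 0.0155
```

The cover is open against its stop (about 15 N when pushed). I'll release it, rise, and run a small tilt test to learn the sign of joint 4 before planning the pour.

>>> drive_tool(
  plan=[
    {"claw":1,"linear":[0,-0.3,0],"angular":[0,0,0]},
    {"claw":0.6,"linear":[0,0,0],"angular":[0,0,0]},
    {"claw":0.6,"linear":[0,0,0],"angular":[0,0,0]},
    {"claw":0.6,"linear":[0,0,-5],"angular":[0,0,0]},
    {"claw":0.6,"linear":[0,0,-5],"angular":[0,0,0]},
    {"claw":0.6,"linear":[0,0,-5],"angular":[0,0,0]},
    {"claw":0.6,"linear":[0,0,0],"angular":[-10,0,0]},
    {"claw":0.6,"linear":[0,0,0],"angular":[0,0,0]},
    {"claw":0.6,"linear":[0,0,0],"angular":[0,0,0]},
  ],
)

```text
t: 24.9
tool_pos: [0.5986, 0.3252, 0.216]
orientation: [0.208, 3.113, 0.268]
force: [-0.4, 0.2, -0.1]
opening: 0.037
```

```bash
python3 - <<'E'
from st import *
s,M=st(); print(s["q"].round(3),M.round(3).tolist())
p=read_camera("scene"); crop(p,"m",340,240,540,400)
E
```

```text
t 24.9 tcp [0.5986 0.3252 0.216 ] jaw 82.4 tilt 9.85 open 0.037 F [-0.4  0.2 -0.1]
[ 0.337  0.257  1.361  0.155  1.448 -1.114] [[-0.991, 0.131, 0.021], [0.133, 0.977, 0.17], [0.001, 0.171, -0.985]]
```

View pics/m.png

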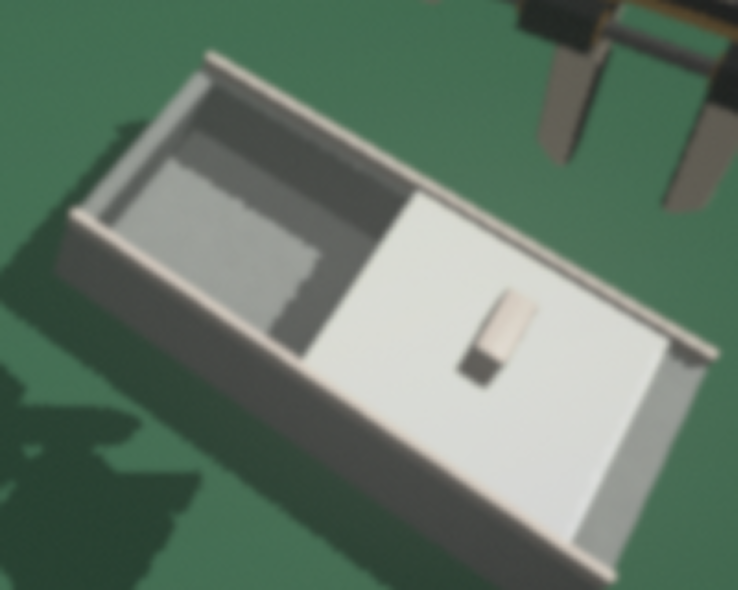

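The cover is fully open and the bin is empty. Tilting toward +y turns joint 4 positive, where it has the range. So I'll grip the handle with the jaw at −87°, turn the cup to face +y, and pour.

>>> drive_tool(
  plan=[
    {"claw":0.5,"linear":[0,0,0],"angular":[10,0,0]},
    {"claw":0.5,"linear":[0,0,0],"angular":[0,0,10.6]},
    {"claw":0.5,"linear":[0,0,0],"angular":[0,0,10.6]},
    {"claw":0.5,"linear":[0,0,0],"angular":[0,0,10.6]},
    {"claw":0.5,"linear":[0,0,0],"angular":[0,0,10.6]},
    {"claw":0.5,"linear":[0,0,0],"angular":[0,0,10.6]},
    {"claw":0.5,"linear":[0,0,0],"angular":[0,0,10.6]},
    {"claw":0.5,"linear":[0,0,0],"angular":[0,0,10.6]},
    {"claw":0.5,"linear":[0,0,0],"angular":[0,0,10.6]},
    {"claw":0.5,"linear":[0,0,0],"angular":[0,0,10.6]},
    {"claw":0.5,"linear":[0,0,0],"angular":[0,0,10.6]},
    {"claw":0.5,"linear":[0,0,0],"angular":[0,0,10.6]},
  ],
)

```text
t: 26.45
tool_pos: [0.5988, 0.3267, 0.2161]
orientation: [2.779, 1.463, -0.002]
force: [0.3, -0.0, 0.6]
opening: 0.0466
```

>>> drive_tool(
  plan=[
    {"claw":0.5,"linear":[0,0,0],"angular":[0,0,10.6]},
    {"claw":0.5,"linear":[0,0,0],"angular":[0,0,10.6]},
    {"claw":0.5,"linear":[0,0,0],"angular":[0,0,10.6]},
    {"claw":0.5,"linear":[0,0,0],"angular":[0,0,10.6]},
    {"claw":0.5,"linear":[0,0,0],"angular":[0,0,10.6]},
    {"claw":0.5,"linear":[0,0,0],"angular":[0,0,0]},
  ],
)

```text
t: 27.2
tool_pos: [0.5988, 0.3266, 0.2161]
orientation: [3.139, 0.081, -0.001]
force: [-1.0, -0.7, -0.4]
opening: 0.0464
```

```bash
python3 -c "
from st import *
to(.5673,-.1704,.2)"
```

```text
t 27.2 tcp [0.5988 0.3266 0.2161] jaw -87.1 tilt 0.08 open 0.0464 F [-1.  -0.7 -0.4]
  shift cm [-5.69 49.47  1.68]
```

>>> drive_tool(
  plan=[
    {"claw":0.5,"linear":[-0.7,5.5,0],"angular":[0,0,0]},
    {"claw":0.5,"linear":[-0.7,5.5,0],"angular":[0,0,0]},
    {"claw":0.5,"linear":[-0.6,5.5,0],"angular":[0,0,0]},
    {"claw":0.5,"linear":[-0.6,5.5,0],"angular":[0,0,0]},
    {"claw":0.5,"linear":[-0.6,5.5,0],"angular":[0,0,0]},
    {"claw":0.5,"linear":[-0.6,5.5,0],"angular":[0,0,0]},
    {"claw":0.5,"linear":[-0.6,5.5,0],"angular":[0,0,0]},
    {"claw":0.5,"linear":[-0.6,5.5,0],"angular":[0,0,0]},
    {"claw":0.5,"linear":[-0.6,5.5,0],"angular":[0,0,0]},
    {"claw":0.5,"linear":[0,0,5],"angular":[0,0,0]},
    {"claw":0.5,"linear":[0,0,5],"angular":[0,0,0]},
    {"claw":0.5,"linear":[0,0,0],"angular":[0,0,0]},
  ],
)

```text
t: 28.7
tool_pos: [0.5638, -0.17, 0.1116]
orientation: [-3.137, -0.083, 0.015]
force: [0.2, 0.7, -0.3]
opening: 0.0464
```

```bash
python3 - <<'E'
from st import *
to(.5673,-.1704,.017)
p=read_camera("wrist"); cv2.imwrite("pics/n.png",p["pixels"][:,:,::-1])
p=read_camera("scene"); crop(p,"n2",200,120,360,240)
E
```

```text
t 28.7 tcp [ 0.5638 -0.17    0.1116] jaw -87.0 tilt 0.57 open 0.0464 F [ 0.2  0.7 -0.3]
  shift cm [0.43 0.1  9.46]
```

View pics/n.png

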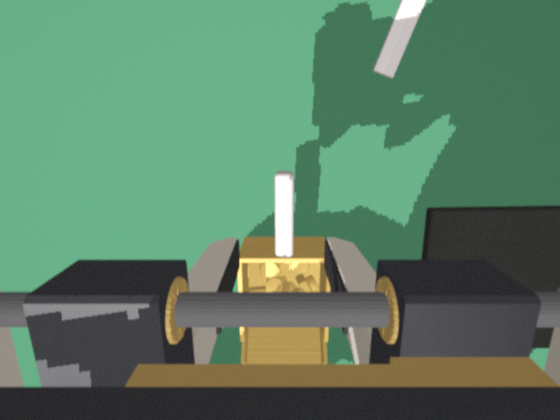

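View pics/n2.png

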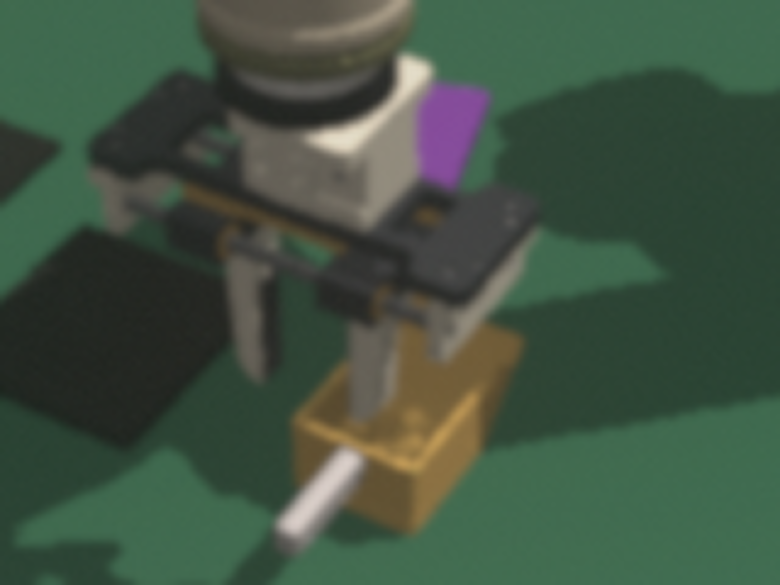

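The handle runs from (284,172) to (284,255), centred between the jaws.

>>> drive_tool(
  plan=[
    {"claw":0.5,"linear":[0.35,0.05,5],"angular":[0,0,0]},
    {"claw":0.5,"linear":[0,0,4.5],"angular":[0,0,0]},
    {"claw":0.5,"linear":[0,0,0],"angular":[0,0,0]},
    {"claw":0.5,"linear":[0,0,0],"angular":[0,0,0]},
  ],
)

```text
t: 29.3
tool_pos: [0.5733, -0.1726, 0.0253]
orientation: [3.139, 0.078, 0.007]
force: [0.5, -0.2, 0.6]
opening: 0.0465
```

>>> drive_tool(
  plan=[
    {"claw":1,"linear":[0,0,0],"angular":[0,0,0]},
    {"claw":1,"linear":[0,0,0],"angular":[0,0,0]},
    {"claw":1,"linear":[0,0,0],"angular":[0,0,0]},
    {"claw":1,"linear":[0,0,0],"angular":[0,0,0]},
    {"claw":1,"linear":[0,0,0],"angular":[0,0,0]},
    {"claw":1,"linear":[0,0,-1],"angular":[0,0,0]},
    {"claw":1,"linear":[0,0,-2],"angular":[0,0,0]},
    {"claw":1,"linear":[0,0,0],"angular":[0,0,0]},
  ],
  newtons=60,
)

```text
t: 30.3
tool_pos: [0.5727, -0.1727, 0.0546]
orientation: [3.139, 0.077, 0.007]
force: [0.4, -0.7, -3.6]
opening: 0.0134
```

```bash
python3 - <<'E'
from st import *
to(.5673,-.1704,.017)
p=read_camera("side"); crop(p,"o2",200,100,330,270)
E
```

```text
t 30.3 tcp [ 0.5727 -0.1727  0.0546] jaw -87.2 tilt 0.27 open 0.0134 F [ 0.4 -0.7 -3.6]
  shift cm [-0.55 -0.26  3.76]
```

View pics/o2.png

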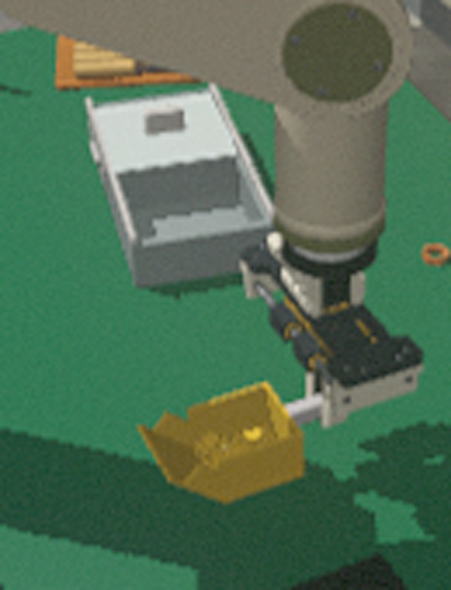

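The cup is lifted level with a wrist load of 3.6 N, matching seven castings. I'll raise it and turn the handle direction to the cabinet's +y.

>>> drive_tool(
  plan=[
    {"claw":1,"linear":[0,0,-2],"angular":[0,0,0]},
    {"claw":1,"linear":[0,0,-3],"angular":[0,0,0]},
    {"claw":1,"linear":[0,0,-3],"angular":[0,0,-4]},
    {"claw":1,"linear":[0,0,-3],"angular":[0,0,-8]},
    {"claw":1,"linear":[0,0,-3],"angular":[0,0,-10]},
    {"claw":1,"linear":[0,0,-1],"angular":[0,0,-10]},
    {"claw":1,"linear":[0,0,0],"angular":[0,0,-10]},
    {"claw":1,"linear":[0,0,0],"angular":[0,0,-10]},
    {"claw":1,"linear":[0,0,0],"angular":[0,0,-10]},
    {"claw":1,"linear":[0,0,0],"angular":[0,0,-10]},
    {"claw":1,"linear":[0,0,0],"angular":[0,0,-7]},
    {"claw":1,"linear":[0,0,0],"angular":[0,0,0]},
  ],
)

```text
t: 31.85
tool_pos: [0.5706, -0.1718, 0.2023]
orientation: [-2.375, -2.056, -0.0]
force: [0.3, 0.0, -3.4]
opening: 0.0135
```

```bash
python3 - <<'E'
from st import *
to(.608,.387,.20)
p=read_camera("wrist"); cv2.imwrite("pics/p.png",p["pixels"][:,:,::-1])
E
```

```text
t 31.85 tcp [ 0.5706 -0.1718  0.2023] jaw -8.2 tilt 0.01 open 0.0135 F [ 0.3  0.  -3.4]
  shift cm [55.84 -4.31  0.24]
```

View pics/p.png

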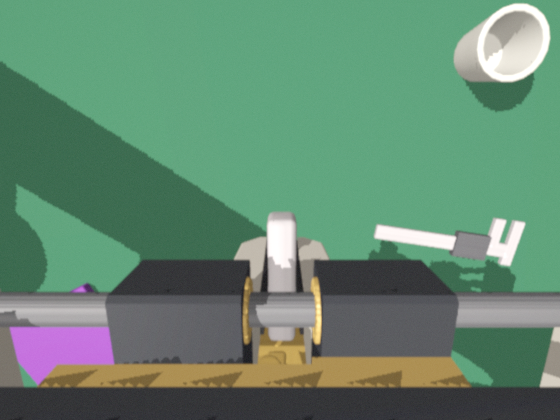

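>>> drive_tool(
  plan=[
    {"claw":1,"linear":[2,-0.1,-0.5],"angular":[0,0,0]},
    {"claw":1,"linear":[3,-0.2,-0.5],"angular":[0,0,0]},
    {"claw":1,"linear":[5,-0.4,0],"angular":[0,0,0]},
    {"claw":1,"linear":[5,-0.4,0],"angular":[0,0,0]},
    {"claw":1,"linear":[5,-0.4,0],"angular":[0,0,0]},
    {"claw":1,"linear":[5,-0.4,0],"angular":[0,0,0]},
    {"claw":1,"linear":[5,-0.4,0],"angular":[0,0,0]},
    {"claw":1,"linear":[5,-0.4,0],"angular":[0,0,0]},
    {"claw":1,"linear":[5,-0.4,0],"angular":[0,0,0]},
    {"claw":1,"linear":[5,-0.4,0],"angular":[0,0,0]},
    {"claw":1,"linear":[5,-0.4,0],"angular":[0,0,0]},
    {"claw":1,"linear":[3.5,-0.3,0],"angular":[0,0,0]},
  ],
)

```text
t: 33.4
tool_pos: [0.6044, 0.3671, 0.212]
orientation: [-2.374, -2.056, -0.001]
force: [-0.5, -0.2, -3.3]
opening: 0.0137
```

>>> drive_tool(
  plan=[
    {"claw":1,"linear":[2.3,0,0],"angular":[0,0,0]},
    {"claw":1,"linear":[0,0,0],"angular":[0,0,0]},
    {"claw":1,"linear":[0,0,0],"angular":[0,0,0]},
  ],
)

```text
t: 33.78
tool_pos: [0.6084, 0.3864, 0.2117]
orientation: [2.375, 2.056, -0.001]
force: [-0.7, -0.7, -2.5]
opening: 0.0139
```

```bash
cat > pour.py <<'E'
from st import *
s,M=st(); print(s["q"].round(2))
d=np.array([np.cos(np.radians(82.4)),np.sin(np.radians(82.4)),0]); z=np.array([0,0,1.])
C=np.array([.5825,.199,0]); off=.032
ths=[0,10,20,30,38,46,53,60]
Lz=[.21,.19,.165,.14,.12,.10,.085,.072]
th2=[64,68,72,76,80,84,88,92,96]; 
ths+=th2; Lz+=[.07]*len(th2)
P=s["tool_pos"]; Rm=M
pose=[]
for t,l in zip(ths,Lz):
    a=np.radians(t); xx=np.cos(a)*d+np.sin(a)*z; zz=np.cos(a)*z-np.sin(a)*d
    pose.append((C+off*d+l*z+.1575*xx-.023*zz, np.c_[xx,np.cross(-zz,xx),-zz]))
for (p,Q),t in zip(pose,ths):
    sh=100*Rm.T@(p-P); an=np.degrees(R.from_matrix(Rm.T@Q).as_rotvec())
    print(t,p.round(3),sh.round(2),an.round(1)); P,Rm=p,Q
E
python3 pour.py
```

```text
t 33.77 tcp [0.6084 0.3864 0.2117] jaw -8.2 tilt 0.03 open 0.0139 F [-0.7 -0.7 -2.5]
[ 0.49  0.46  1.1  -0.    1.58  0.64]
0 [0.608 0.387 0.187] [ 0.04 -0.09  2.47] [-0.   0.  -0.6]
10 [0.608 0.388 0.195] [ 0.16  0.   -0.77] [-0. 10. -0.]
20 [0.607 0.385 0.197] [-0.27 -0.   -0.31] [-0. 10.  0.]
30 [0.606 0.377 0.199] [-0.69  0.   -0.42] [ 0. 10. -0.]
38 [0.605 0.368 0.199] [-0.83  0.   -0.48] [ 0.  8. -0.]
46 [0.603 0.356 0.197] [-1.06  0.   -0.64] [-0.  8. -0.]
53 [0.602 0.343 0.197] [-0.92 -0.   -0.89] [-0.  7.  0.]
60 [0.6   0.329 0.197] [-0.88 -0.   -1.15] [ 0.  7. -0.]
64 [0.599 0.32  0.201] [-0.05 -0.   -1.  ] [ 0.  4. -0.]
68 [0.597 0.31  0.207] [ 0.12  0.   -1.1 ] [-0.  4. -0.]
72 [0.596 0.301 0.213] [ 0.12 -0.   -1.1 ] [-0.  4.  0.]
76 [0.595 0.291 0.217] [ 0.12  0.   -1.1 ] [-0.  4. -0.]
80 [0.593 0.28  0.221] [ 0.12  0.   -1.1 ] [0. 4. 0.]
84 [0.592 0.27  0.224] [ 0.12 -0.   -1.1 ] [-0.  4. -0.]
88 [0.59  0.259 0.227] [ 0.12  0.   -1.1 ] [0. 4. 0.]
92 [0.589 0.248 0.228] [ 0.12  0.   -1.1 ] [ 0.  4. -0.]
96 [0.588 0.237 0.229] [ 0.12 -0.   -1.1 ] [-0.  4.  0.]
```

>>> drive_tool(
  plan=[
    {"claw":1,"linear":[0,0,1],"angular":[0,0,-0.6]},
    {"claw":1,"linear":[0.1,0,0],"angular":[0,5,0]},
    {"claw":1,"linear":[0.1,0,-0.3],"angular":[0,5,0]},
    {"claw":1,"linear":[-0.3,0,0],"angular":[0,10,0]},
    {"claw":1,"linear":[-0.7,0,-0.2],"angular":[0,10,0]},
    {"claw":1,"linear":[-0.6,0,-0.3],"angular":[0,8,0]},
    {"claw":1,"linear":[-0.7,0,-0.4],"angular":[0,7,0]},
    {"claw":1,"linear":[0,0,0],"angular":[0,0,0]},
    {"claw":1,"linear":[0,0,0],"angular":[0,0,0]},
  ],
)

```text
t: 34.9
tool_pos: [0.606, 0.363, 0.2023]
orientation: [-1.893, -1.656, -0.782]
force: [0.6, 0.1, -3.5]
opening: 0.0138
```

```bash
sed -i 's/^ths=.*/ths=[50,55,60]/; s/^Lz=.*/Lz=[.1,.085,.075]/; s/Lz+=\[.07\]/Lz+=[.075]/' pour.py; python3 pour.py; python3 - <<'E'
from st import *
p=read_camera("side"); crop(p,"q",190,80,330,220)
p=read_camera("scene"); crop(p,"q2",280,150,540,400)
E
```

```text
t 34.9 tcp [0.606  0.363  0.2023] jaw -7.7 tilt 44.88 open 0.0138 F [ 0.6  0.1 -3.5]
[ 0.08  0.17  1.68  0.82  1.22 -0.05]
50 [0.602 0.349 0.206] [-0.8  -0.16 -1.29] [ 0.1  5.1 -0. ]
55 [0.601 0.339 0.201] [-1.01  0.   -0.42] [-0.  5.  0.]
60 [0.6   0.329 0.2  ] [-0.68 -0.   -0.81] [ 0.  5. -0.]
64 [0.599 0.32  0.206] [ 0.12 -0.   -1.1 ] [ 0.  4. -0.]
68 [0.597 0.31  0.212] [ 0.12  0.   -1.1 ] [-0.  4. -0.]
72 [0.596 0.301 0.218] [ 0.12 -0.   -1.1 ] [-0.  4.  0.]
76 [0.595 0.291 0.222] [ 0.12  0.   -1.1 ] [-0.  4. -0.]
80 [0.593 0.28  0.226] [ 0.12  0.   -1.1 ] [0. 4. 0.]
84 [0.592 0.27  0.229] [ 0.12 -0.   -1.1 ] [-0.  4. -0.]
88 [0.59  0.259 0.232] [ 0.12  0.   -1.1 ] [0. 4. 0.]
92 [0.589 0.248 0.233] [ 0.12  0.   -1.1 ] [ 0.  4. -0.]
96 [0.588 0.237 0.234] [ 0.12 -0.   -1.1 ] [-0.  4.  0.]
```

View pics/q.png

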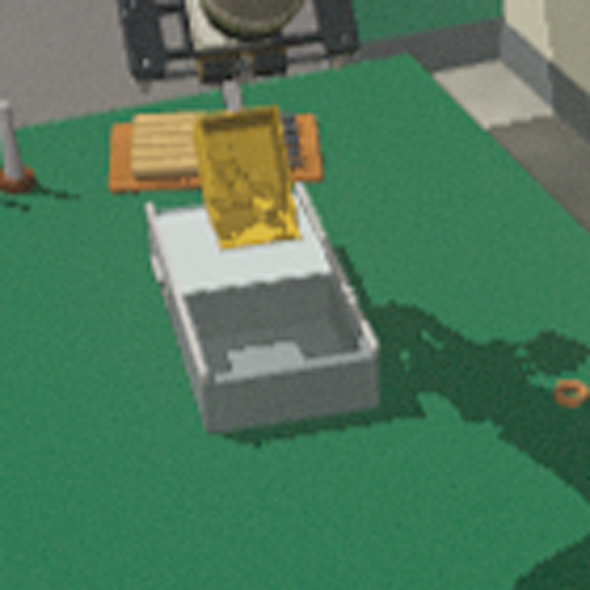

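View pics/q2.png

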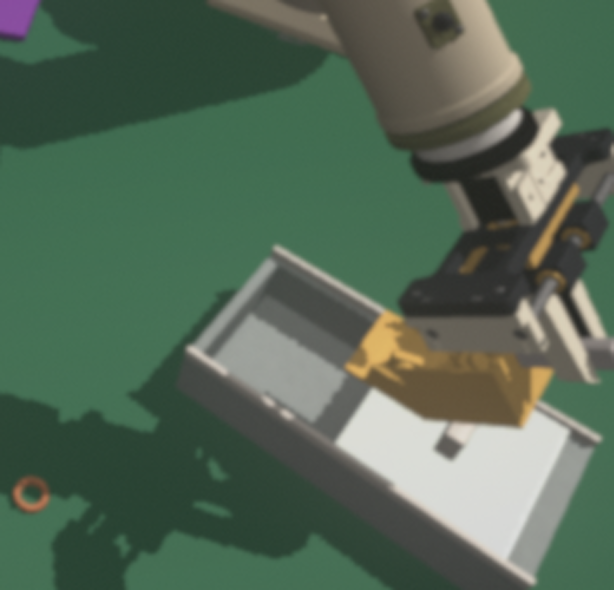

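```bash
python3 - <<'E'
from st import *
s,M=st(); L=s["tool_pos"]+M@np.array([-.1575,0,-.023]); print("lip",L.round(3))
p=read_camera("scene"); print(proj(p,L)); a=[L+M@np.array([0,v,0]) for v in (-.036,.036)]; print(proj(p,a))
crop(p,"r",380,240,480,340,marks=proj(p,a+[L]))
E
```

```text
t 35.0 tcp [0.6062 0.3642 0.2034] jaw -7.5 tilt 44.94 open 0.0138 F [ 0.2  0.1 -2.6]
lip [0.59  0.238 0.108]
[[434.8606591  293.19762516]]
[[443.28046834 281.27899702]
 [425.99462101 305.74791081]]
```

View pics/r.png

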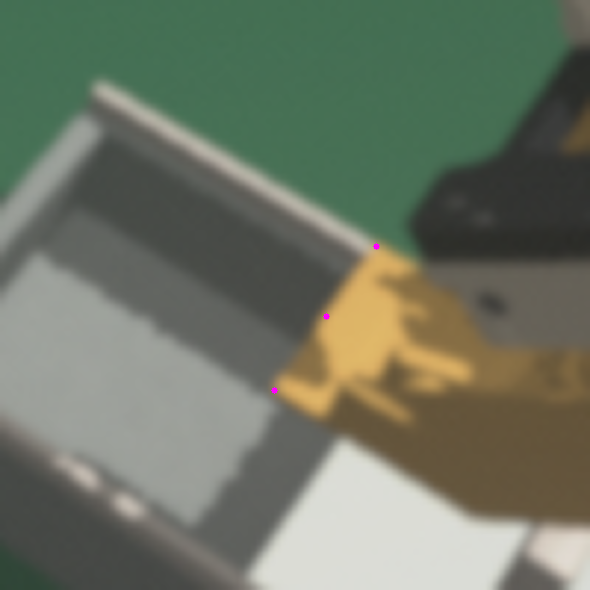

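The predicted lip edge (magenta) matches the picture and lies over the bin. Now the slow pour.

>>> drive_tool(
  plan=[
    {"claw":1,"linear":[-0.8,-0.2,-1.2],"angular":[0,5,0]},
    {"claw":1,"linear":[-1.0,0,-0.4],"angular":[0,5,0]},
    {"claw":1,"linear":[-0.7,0,-0.8],"angular":[0,5,0]},
    {"claw":1,"linear":[0.1,0,-1.1],"angular":[0,4,0]},
    {"claw":1,"linear":[0.1,0,-1.1],"angular":[0,4,0]},
    {"claw":1,"linear":[0.1,0,-1.1],"angular":[0,4,0]},
    {"claw":1,"linear":[0.1,0,-1.1],"angular":[0,4,0]},
    {"claw":1,"linear":[0.1,0,-1.1],"angular":[0,4,0]},
    {"claw":1,"linear":[0.1,0,-1.1],"angular":[0,4,0]},
    {"claw":1,"linear":[0.1,0,-1.1],"angular":[0,4,0]},
    {"claw":1,"linear":[0.1,0,-1.1],"angular":[0,4,0]},
    {"claw":1,"linear":[0.1,0,-1.1],"angular":[0,4,0]},
  ],
)

```text
t: 36.55
tool_pos: [0.5876, 0.2387, 0.2316]
orientation: [-1.22, -1.074, -1.359]
force: [0.3, -0.4, -1.4]
opening: 0.0135
```

```bash
python3 - <<'E'
from st import *
s,M=st(); print(s["q"].round(2))
p=read_camera("side"); crop(p,"s",190,80,330,220)
p=read_camera("scene"); crop(p,"s2",280,150,540,400)
p=read_camera("wrist"); cv2.imwrite("pics/s3.png",p["pixels"][:,:,::-1])
E
```

```text
t 36.55 tcp [0.5876 0.2387 0.2316] jaw -7.5 tilt 96.03 open 0.0135 F [ 0.3 -0.4 -1.4]
[-0.34  0.58  1.77  1.5   1.79 -0.78]
```

View pics/s.png

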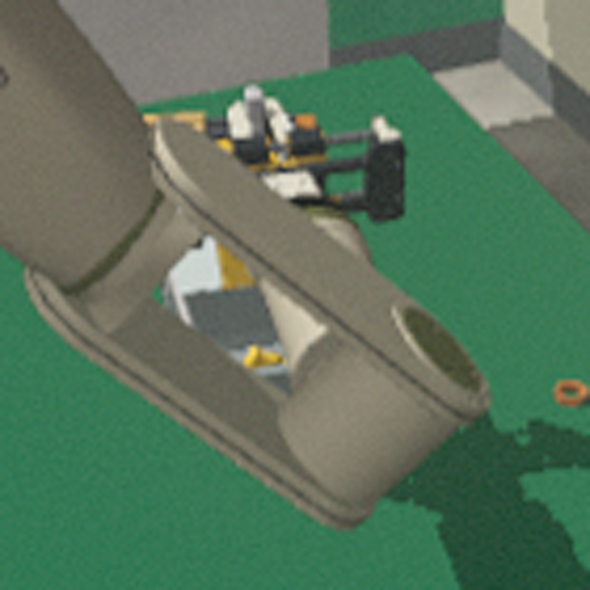

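View pics/s2.png

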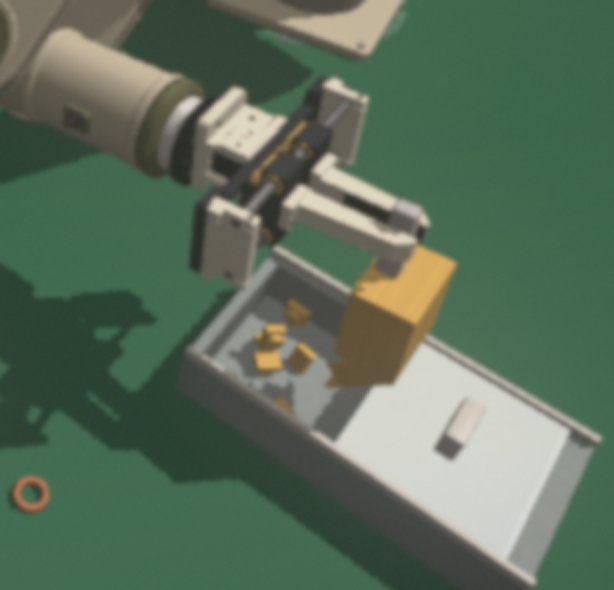

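>>> drive_tool(
  plan=[
    {"claw":1,"linear":[0.1,0,-1.1],"angular":[0,4,0]},
    {"claw":1,"linear":[0.1,0,-1.1],"angular":[0,4,0]},
    {"claw":1,"linear":[0,0,0],"angular":[0,0,0]},
    {"claw":1,"linear":[-0.5,0,0],"angular":[0,0,0]},
    {"claw":1,"linear":[0.5,0,0],"angular":[0,0,0]},
    {"claw":1,"linear":[0,0,0],"angular":[0,0,0]},
    {"claw":1,"linear":[0,0,0],"angular":[0,0,0]},
  ],
)

```text
t: 37.58
tool_pos: [0.5842, 0.2164, 0.2302]
orientation: [-1.111, -0.974, -1.422]
force: [0.2, 0.2, -1.4]
opening: 0.0135
```

>>> drive_tool(
  plan=[
    {"claw":1,"linear":[4,0,0],"angular":[0,0,0]},
    {"claw":1,"linear":[4,0,0],"angular":[0,0,0]},
    {"claw":1,"linear":[0,0,1],"angular":[0,-10,0]},
    {"claw":1,"linear":[0,0,1],"angular":[0,-10,0]},
    {"claw":1,"linear":[0,0,1],"angular":[0,-10,0]},
    {"claw":1,"linear":[0,0,1],"angular":[0,-10,0]},
    {"claw":1,"linear":[0,0,1],"angular":[0,-10,0]},
    {"claw":1,"linear":[0,0,0],"angular":[0,-10,0]},
    {"claw":1,"linear":[0,0,0],"angular":[0,-10,0]},
    {"claw":1,"linear":[0,0,0],"angular":[0,-10,0]},
    {"claw":1,"linear":[0,0,0],"angular":[0,-10,0]},
    {"claw":1,"linear":[0,0,0],"angular":[0,-10,0]},
  ],
)

```text
t: 39.08
tool_pos: [0.588, 0.2449, 0.3039]
orientation: [-2.333, -2.04, -0.078]
force: [-0.3, -0.2, -2.1]
opening: 0.0134
```

```bash
python3 - <<'E'
from st import *
s,M=st(); print(s["q"].round(2),s["orientation"])
p=read_camera("side"); crop(p,"u",190,60,330,200)
p=read_camera("scene"); crop(p,"u2",340,220,540,400)
E
```

```text
t 39.08 tcp [0.588  0.2449 0.3039] jaw -7.7 tilt 3.74 open 0.0134 F [-0.3 -0.2 -2.1]
[0.28 0.18 1.28 0.06 1.65 0.42] [-2.33307939 -2.04040772 -0.07847821]
```

View pics/u.png

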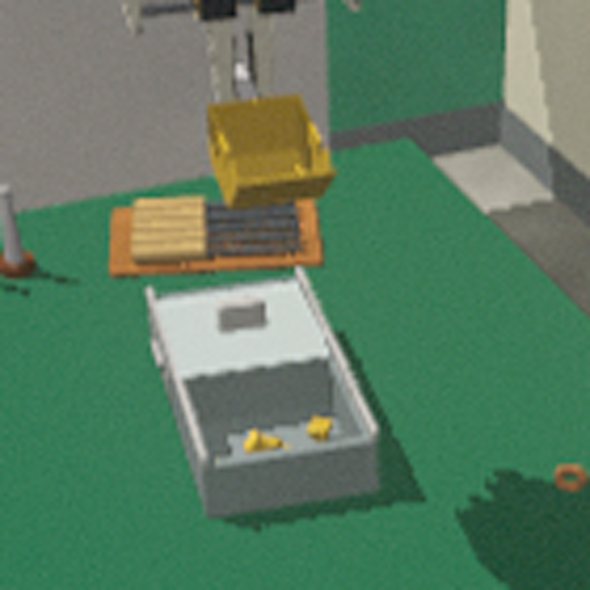

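View pics/u2.png

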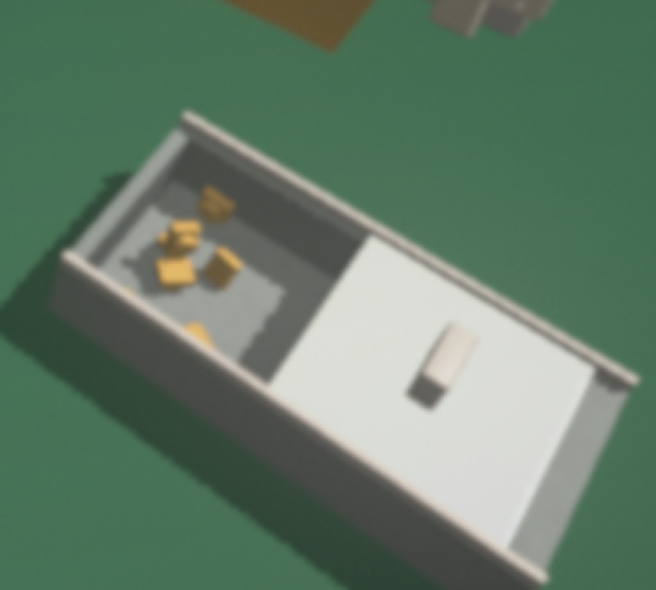

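The cup looks empty and the castings are in the bin. I'll locate the rubber block from its mask and enlarge a crop to confirm it is the larger black one.

```bash
python3 - <<'E'
from st import *
for n in("scene","side"):
    p=read_camera(n)
    for d in masks_of(p,"rubber_block"):
        m=d["mask"].astype(np.uint8)
        m=cv2.morphologyEx(m,cv2.MORPH_OPEN,np.ones((3,3)))
        pts=cv2.findNonZero(m)
        if pts is None: continue
        c=back(p,pts[:,0,:],.012)[:,:2].astype(np.float32); r=cv2.minAreaRect(c)
        print(n,round(d["p"],2),"c",np.round(r[0],3),"size",np.round(r[1],3),round(r[2],1),"rgb",p["pixels"][d["mask"]].mean(0).round())
    if n=="scene": crop(p,"v",150,120,320,240)
    if n=="side": cv2.imwrite("pics/v2.png",p["pixels"][:,:,::-1])
E
```

```text
scene 0.97 c [ 0.278 -0.338] size [0.15  0.134] 19.0 rgb [128.  76. 150.]
scene 0.96 c [ 0.507 -0.36 ] size [0.154 0.14 ] 3.9 rgb [42. 49. 43.]
scene 0.9 c [ 0.44  -0.532] size [0.104 0.098] 6.1 rgb [48. 57. 48.]
side 0.97 c [ 0.268 -0.344] size [0.142 0.139] 19.1 rgb [140.  74. 170.]
side 0.93 c [ 0.427 -0.545] size [0.098 0.091] 4.2 rgb [46. 60. 49.]
side 0.84 c [ 0.499 -0.369] size [0.144 0.138] 4.4 rgb [39. 50. 42.]
```

View pics/v.png

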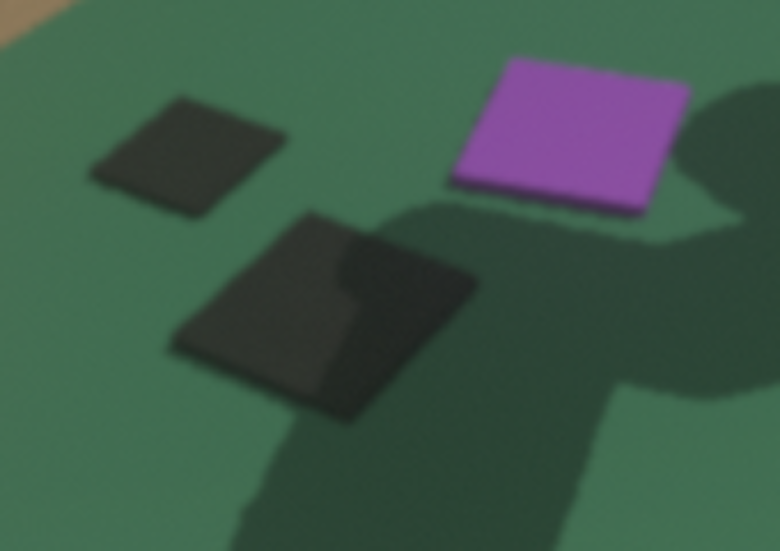

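View pics/v2.png

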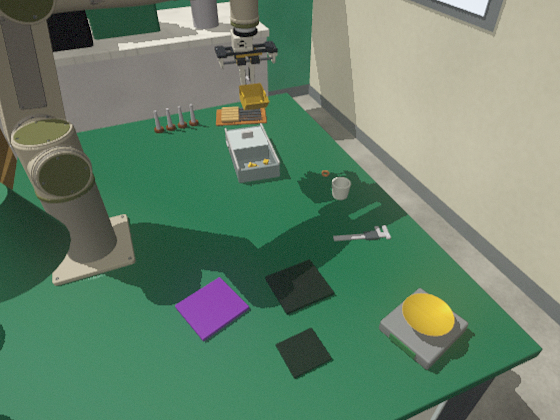

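The candidates are purple at (275,150), small black at (190,153) and large black at (222,188), which measures about 145×138 mm. The large black one fits the description. The counter shows no spilled castings.

```bash
python3 -c "
from st import *
to(.5135,-.287,.14)"
```

```text
t 39.38 tcp [0.5876 0.2443 0.3016] jaw -7.6 tilt 4.1 open 0.0132 F [ 0.5  0.4 -1.9]
  shift cm [-54.67  -0.25  12.29]
```

>>> drive_tool(
  plan=[
    {"claw":1,"linear":[0,0,0],"angular":[0,-4.1,0]},
    {"claw":1,"linear":[-3,0,0],"angular":[0,0,0]},
    {"claw":1,"linear":[-5.6,0,0],"angular":[0,0,0]},
    {"claw":1,"linear":[-5.6,0,0],"angular":[0,0,0]},
    {"claw":1,"linear":[-5.6,0,0],"angular":[0,0,0]},
    {"claw":1,"linear":[-5.6,0,0],"angular":[0,0,0]},
    {"claw":1,"linear":[-5.6,0,3],"angular":[0,0,0]},
    {"claw":1,"linear":[-5.6,0,3],"angular":[0,0,0]},
    {"claw":1,"linear":[-5.6,0,3],"angular":[0,0,0]},
    {"claw":1,"linear":[-5.6,0,3],"angular":[0,0,0]},
    {"claw":1,"linear":[-4,0,3],"angular":[0,0,0]},
    {"claw":1,"linear":[-1.8,0,2],"angular":[0,0,0]},
  ],
)

```text
t: 40.88
tool_pos: [0.5149, -0.2857, 0.1333]
orientation: [-2.369, -2.062, 0.001]
force: [1.2, -0.4, -1.7]
opening: 0.0134
```

>>> drive_tool(
  plan=[
    {"claw":1,"linear":[0,0,0],"angular":[0,0,0]},
    {"claw":1,"linear":[0,0,0],"angular":[0,0,0]},
    {"claw":1,"linear":[0,0,0],"angular":[0,0,0]},
  ],
)

```text
t: 41.25
tool_pos: [0.5186, -0.2823, 0.1369]
orientation: [2.36, 2.069, -0.0]
force: [-0.4, -0.0, -2.1]
opening: 0.0133
```

```bash
python3 - <<'E'
from st import *
to(.5135,-.287,.039)
s,M=st(); T=s["tool_pos"]
o=np.array([[-.080,.036,.048],[-.080,-.036,.048],[-.037,.036,0],[-.037,-.036,0],[.037,.036,0],[.037,-.036,0],[.037,.036,.048],[.037,-.036,.048],[-.037,.036,.048]])
W=[T+M@np.array([a-.0775,-b,-(c-.025)]) for a,b,c in o]
for n in("side","scene"):
    p=read_camera(n); u=proj(p,W); a=u.min(0).astype(int)-35; b=u.max(0).astype(int)+35
    crop(p,"w_"+n,max(a[0],0),max(a[1],0),b[0],b[1],marks=u)
E
```

```text
t 41.25 tcp [ 0.5186 -0.2823  0.1369] jaw -7.5 tilt 0.19 open 0.0133 F [-0.4 -0.  -2.1]
  shift cm [-0.51 -0.47  9.79]
t 41.25 tcp [ 0.5186 -0.2823  0.1369] jaw -7.5 tilt 0.19 open 0.0133 F [-0.4 -0.  -2.1]
```

View pics/w_side.png

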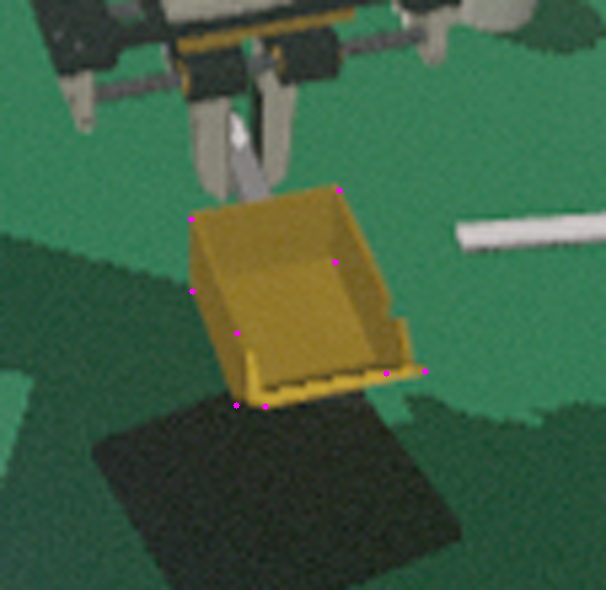

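View pics/w_scene.png

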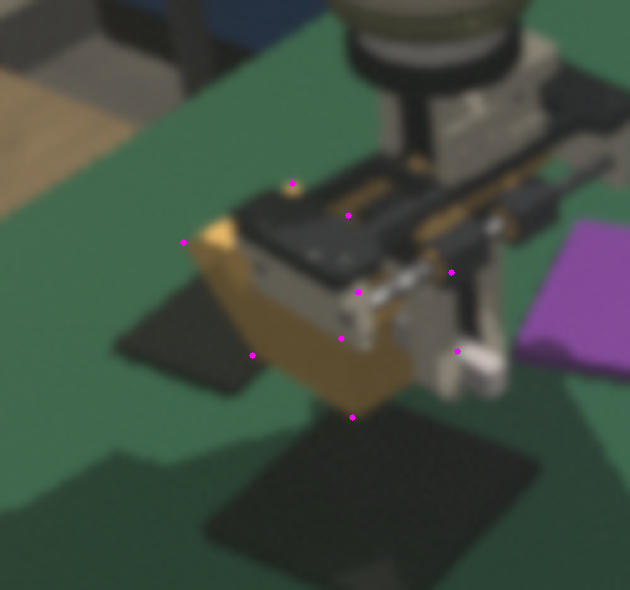

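The cup is empty and its pose matches the prediction, so it did not slip. Lowering onto the block.

>>> drive_tool(
  plan=[
    {"claw":1,"linear":[-0.5,-0.5,3],"angular":[0,0,0]},
    {"claw":1,"linear":[0,0,3.5],"angular":[0,0,0]},
    {"claw":1,"linear":[0,0,2],"angular":[0,0,0]},
    {"claw":1,"linear":[0,0,0.8],"angular":[0,0,0]},
    {"claw":1,"linear":[0,0,0],"angular":[0,0,0]},
    {"claw":1,"linear":[0,0,0.3],"angular":[0,0,0]},
    {"claw":1,"linear":[0,0,0],"angular":[0,0,0]},
    {"claw":1,"linear":[0,0,0],"angular":[0,0,0]},
  ],
)

```text
t: 42.35
tool_pos: [0.5121, -0.2877, 0.0398]
orientation: [2.362, 2.068, -0.002]
force: [0.1, 0.4, -0.8]
opening: 0.0138
```

>>> drive_tool(
  plan=[
    {"claw":1,"linear":[0,0,0.15],"angular":[0,0,0]},
    {"claw":1,"linear":[0,0,0],"angular":[0,0,0]},
    {"claw":1,"linear":[0,0,0],"angular":[0,0,0]},
  ],
)

```text
t: 42.72
tool_pos: [0.5118, -0.2874, 0.0377]
orientation: [2.363, 2.069, -0.002]
force: [0.5, -0.3, -2.2]
opening: 0.0134
```

>>> drive_tool(
  plan=[
    {"claw":1,"linear":[0,0,0.1],"angular":[0,0,0]},
    {"claw":1,"linear":[0,0,0],"angular":[0,0,0]},
    {"claw":1,"linear":[0,0,0.1],"angular":[0,0,0]},
    {"claw":1,"linear":[0,0,0],"angular":[0,0,0]},
    {"claw":1,"linear":[0,0,0],"angular":[0,0,0]},
  ],
)

```text
t: 43.35
tool_pos: [0.5118, -0.2875, 0.0357]
orientation: [2.363, 2.069, -0.002]
force: [-0.4, 0.7, -2.1]
opening: 0.0137
```

>>> drive_tool(
  plan=[
    {"claw":1,"linear":[0,0,0.15],"angular":[0,0,0]},
    {"claw":1,"linear":[0,0,0],"angular":[0,0,0]},
    {"claw":1,"linear":[0,0,0],"angular":[0,0,0]},
  ],
)

```text
t: 43.72
tool_pos: [0.5118, -0.2874, 0.0342]
orientation: [2.363, 2.069, -0.002]
force: [-0.5, 0.4, -1.0]
opening: 0.0139
```

```bash
python3 - <<'E'
from st import *
s,M=st()
p=read_camera("side"); crop(p,"x",240,200,360,320)
E
```

```text
t 43.73 tcp [ 0.5118 -0.2874  0.0342] jaw -7.6 tilt 0.1 open 0.0139 F [-0.5  0.4 -1. ]
```

View pics/x.png

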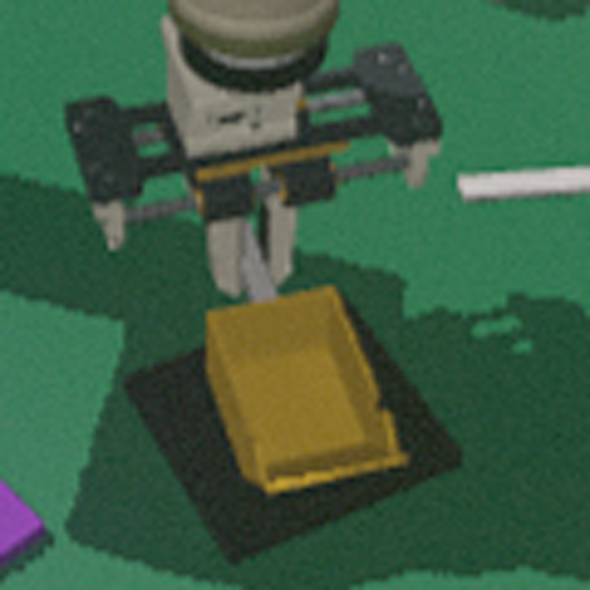

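>>> drive_tool(
  plan=[
    {"claw":1,"linear":[0,0,0.15],"angular":[0,0,0]},
    {"claw":1,"linear":[0,0,0],"angular":[0,0,0]},
    {"claw":1,"linear":[0,0,0],"angular":[0,0,0]},
  ],
)

```text
t: 44.15
tool_pos: [0.5122, -0.2876, 0.0337]
orientation: [2.362, 2.068, -0.002]
force: [-2.3, 2.3, 7.2]
opening: 0.0136
```

```bash
python3 - <<'E'
from st import *
for i in range(4):
    read_camera("side"); s=read_state(); print(s["force"].round(2),s["wrist_torque"].round(3),s["tool_pos"][2].round(4))
E
```

```text
[-2.22  3.11  6.65] [ 0.314  0.406 -0.106] 0.0338
[-2.4   2.62  6.94] [ 0.297  0.431 -0.188] 0.0338
[-2.89  2.43  6.41] [ 0.298  0.46  -0.058] 0.0337
[-2.13  1.54  6.47] [ 0.328  0.407 -0.126] 0.0337
```

Contact with the block at about 7 N. Release.

>>> drive_tool(
  plan=[
    {"claw":1,"linear":[0,0,-0.08],"angular":[0,0,0]},
    {"claw":1,"linear":[0,0,0],"angular":[0,0,0]},
    {"claw":0.6,"linear":[0,0,0],"angular":[0,0,0]},
    {"claw":0.6,"linear":[0,0,0],"angular":[0,0,0]},
    {"claw":0.6,"linear":[0,0,0],"angular":[0,0,0]},
    {"claw":0.6,"linear":[0,0,-4],"angular":[0,0,0]},
    {"claw":0.6,"linear":[0,0,-6],"angular":[0,0,0]},
    {"claw":0.6,"linear":[0,0,-6],"angular":[0,0,0]},
    {"claw":0.6,"linear":[0,0,0],"angular":[0,0,0]},
    {"claw":0.6,"linear":[0,0,0],"angular":[0,0,0]},
  ],
)

```text
t: 45.6
tool_pos: [0.5117, -0.2871, 0.1932]
orientation: [2.363, 2.069, -0.002]
force: [-0.7, -0.5, -0.5]
opening: 0.0372
```

```bash
python3 - <<'E'
from st import *
to(.5965,.30,.22)
p=read_camera("side"); crop(p,"y",240,200,360,320)
p=read_camera("scene"); crop(p,"y2",150,120,320,240)
E
```

```text
t 45.6 tcp [ 0.5117 -0.2871  0.1932] jaw -7.6 tilt 0.1 open 0.0372 F [-0.7 -0.5 -0.5]
  shift cm [59.31  0.64 -2.79]
```

View pics/y.png

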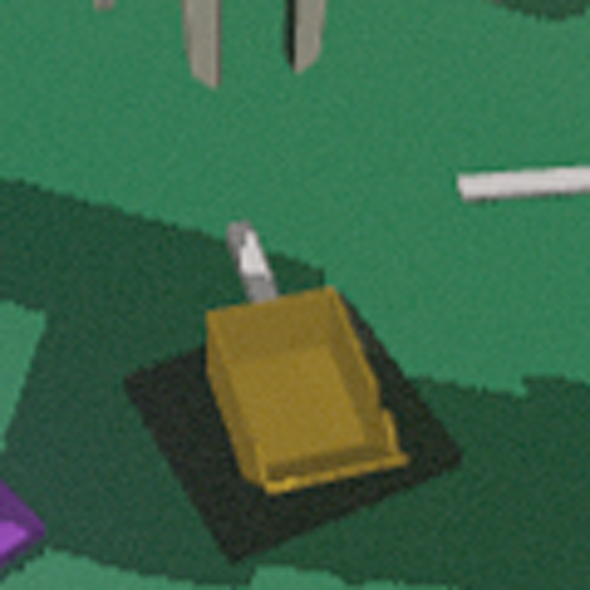

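View pics/y2.png

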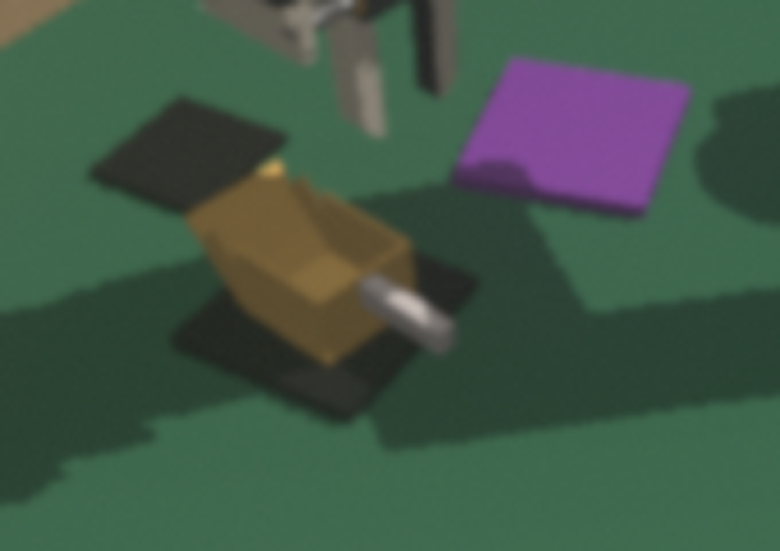

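The empty cup stands upright on the large black block. I'll inspect the bin before shutting it.

>>> drive_tool(
  plan=[
    {"claw":0.6,"linear":[5.3,0.1,-0.4],"angular":[0,0,0]},
    {"claw":0.6,"linear":[5.3,0.1,-0.4],"angular":[0,0,0]},
    {"claw":0.6,"linear":[5.3,0.1,-0.4],"angular":[0,0,0]},
    {"claw":0.6,"linear":[5.3,0.1,-0.4],"angular":[0,0,0]},
    {"claw":0.6,"linear":[5.3,0.1,-0.4],"angular":[0,0,0]},
    {"claw":0.6,"linear":[5.3,0.1,-0.4],"angular":[0,0,0]},
    {"claw":0.6,"linear":[5.3,0.1,-0.4],"angular":[0,0,0]},
    {"claw":0.6,"linear":[4.8,0,0],"angular":[0,0,0]},
    {"claw":0.6,"linear":[0,0,0],"angular":[0,0,0]},
    {"claw":0.6,"linear":[0,0,0],"angular":[0,0,0]},
  ],
)

```text
t: 46.95
tool_pos: [0.5733, 0.1268, 0.219]
orientation: [-2.363, -2.07, 0.007]
force: [0.1, -0.3, 0.2]
opening: 0.0372
```

```bash
python3 - <<'E'
from st import *
to(.5965,.30,.22)
p=read_camera("wrist"); crop(p,"z",130,20,430,245); cv2.imwrite("pics/z0.png",p["pixels"][:,:,::-1])
for d in search_frame(p,"cover_knob"): print(d["at"],d["p"])
E
```

```text
t 46.95 tcp [0.5733 0.1268 0.219 ] jaw -7.6 tilt 0.24 open 0.0372 F [ 0.1 -0.3  0.2]
  shift cm [ 1.748e+01  1.000e-02 -1.500e-01]
[0.5886, 0.2828, 0.0559] 0.88
```

View pics/z.png

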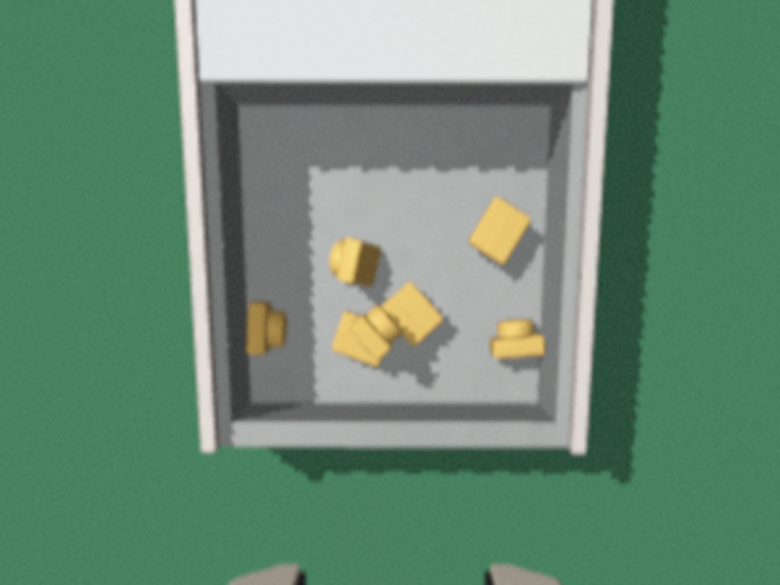

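All seven castings lie in the bin; the cluster at (365,325) in the crop is three of them. Next I shut the cover by gripping the bar again.

>>> drive_tool(
  plan=[
    {"claw":0.6,"linear":[5,0,0],"angular":[0,0,0]},
    {"claw":0.6,"linear":[5,0,0],"angular":[0,0,0]},
    {"claw":0.6,"linear":[5,0,0],"angular":[0,0,0]},
    {"claw":0.6,"linear":[5.1,0,0],"angular":[0,0,0]},
    {"claw":0.6,"linear":[0,0,0],"angular":[0,0,-10]},
    {"claw":0.6,"linear":[0,0,0],"angular":[0,0,-10]},
    {"claw":0.6,"linear":[0,0,0],"angular":[0,0,-10]},
    {"claw":0.6,"linear":[0,0,0],"angular":[0,0,-10]},
    {"claw":0.6,"linear":[0,0,0],"angular":[0,0,-10]},
    {"claw":0.6,"linear":[0,0,0],"angular":[0,0,-10]},
    {"claw":0.6,"linear":[0,0,0],"angular":[0,0,-10]},
    {"claw":0.6,"linear":[0,0,0],"angular":[0,0,-10]},
  ],
)

```text
t: 48.55
tool_pos: [0.6014, 0.3247, 0.2202]
orientation: [-0.475, -3.105, 0.003]
force: [0.4, -1.0, 0.3]
opening: 0.0369
```

>>> drive_tool(
  plan=[
    {"claw":0.6,"linear":[0,0,0],"angular":[0,0,-10]},
    {"claw":0.6,"linear":[0,0,0],"angular":[0,0,0]},
    {"claw":0.6,"linear":[0,0,0],"angular":[0,0,0]},
  ],
)

```text
t: 48.92
tool_pos: [0.6011, 0.3256, 0.2203]
orientation: [-0.216, -3.134, 0.003]
force: [0.1, -0.4, -0.5]
opening: 0.0369
```

```bash
python3 - <<'E'
from st import *
to(.6,.3256,.072)
p=read_camera("wrist"); cv2.imwrite("pics/A.png",p["pixels"][:,:,::-1])
E
```

```text
t 48.92 tcp [0.6011 0.3256 0.2203] jaw 82.1 tilt 0.11 open 0.0369 F [ 0.1 -0.4 -0.5]
  shift cm [1.000e-01 1.000e-02 1.483e+01]
```

View pics/A.png

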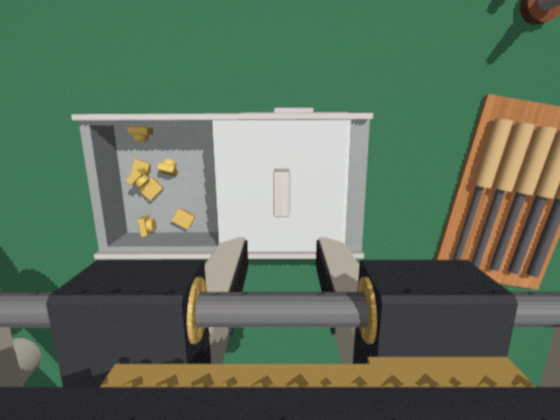

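The bar, at (282,193), is centred between the fingers.

>>> drive_tool(
  plan=[
    {"claw":0.6,"linear":[0.1,0,5],"angular":[0,0,0]},
    {"claw":0.6,"linear":[0,0,5],"angular":[0,0,0]},
    {"claw":0.6,"linear":[0,0,4.8],"angular":[0,0,0]},
    {"claw":0.6,"linear":[0,0,0],"angular":[0,0,0]},
    {"claw":1,"linear":[0,0,0],"angular":[0,0,0]},
    {"claw":1,"linear":[0,0,0],"angular":[0,0,0]},
    {"claw":1,"linear":[0,0,0],"angular":[0,0,0]},
  ],
  newtons=20,
)

```text
t: 49.85
tool_pos: [0.6016, 0.3254, 0.0759]
orientation: [0.209, 3.131, -0.004]
force: [-2.0, -8.4, 7.1]
opening: 0.0159
```

>>> drive_tool(
  plan=[
    {"claw":1,"linear":[0,-3,0],"angular":[0,0,0]},
    {"claw":1,"linear":[0,-3,0],"angular":[0,0,0]},
    {"claw":1,"linear":[0,-3,0],"angular":[0,0,0]},
    {"claw":1,"linear":[0,-3,0],"angular":[0,0,0]},
    {"claw":1,"linear":[0,-1,0],"angular":[0,0,0]},
    {"claw":1,"linear":[0,0,0],"angular":[0,0,0]},
    {"claw":1,"linear":[0,0,0],"angular":[0,0,0]},
  ],
)

```text
t: 50.72
tool_pos: [0.5843, 0.1977, 0.0759]
orientation: [0.209, 3.131, -0.001]
force: [-2.5, -0.6, 7.4]
opening: 0.0157
```

>>> drive_tool(
  plan=[
    {"claw":1,"linear":[0,-0.3,0],"angular":[0,0,0]},
    {"claw":1,"linear":[0,0,0],"angular":[0,0,0]},
    {"claw":1,"linear":[0,-0.2,0],"angular":[0,0,0]},
    {"claw":1,"linear":[0,0,0],"angular":[0,0,0]},
    {"claw":1,"linear":[0,0,0],"angular":[0,0,0]},
  ],
)

```text
t: 51.35
tool_pos: [0.5842, 0.1964, 0.0759]
orientation: [0.206, 3.129, 0.007]
force: [2.5, 13.2, 1.9]
opening: 0.0158
```

The cover is against its shut stop (13 N). Release, rise, and run the final checks.

>>> drive_tool(
  plan=[
    {"claw":1,"linear":[0,0.25,0],"angular":[0,0,0]},
    {"claw":0.6,"linear":[0,0,0],"angular":[0,0,0]},
    {"claw":0.6,"linear":[0,0,0],"angular":[0,0,0]},
    {"claw":0.6,"linear":[0,0,0],"angular":[0,0,0]},
    {"claw":0.6,"linear":[0,0,-5],"angular":[0,0,0]},
    {"claw":0.6,"linear":[0,0,-6],"angular":[0,0,0]},
    {"claw":0.6,"linear":[0,0,-4],"angular":[0,0,0]},
    {"claw":0.6,"linear":[0,0,0],"angular":[0,0,0]},
    {"claw":0.6,"linear":[0,0,0],"angular":[0,0,0]},
  ],
)

```text
t: 52.48
tool_pos: [0.5819, 0.1951, 0.2217]
orientation: [-0.208, -3.133, 0.003]
force: [0.5, -0.2, -0.9]
opening: 0.0374
```

```bash
python3 - <<'E'
from st import *
st()
y=np.array([.1325,.9912,0])
p=read_camera("wrist"); crop(p,"B",170,80,450,290)
cv2.imwrite("pics/B0.png",p["pixels"][:,:,::-1])
p=read_camera("scene"); cv2.imwrite("pics/B2.png",p["pixels"][:,:,::-1])
from scipy.optimize import least_squares
p=read_camera("side"); cv2.imwrite("pics/B3.png",p["pixels"][:,:,::-1])
E
```

```text
t 52.48 tcp [0.5819 0.1951 0.2217] jaw 82.4 tilt 0.14 open 0.0374 F [ 0.5 -0.2 -0.9]
```

View pics/B.png

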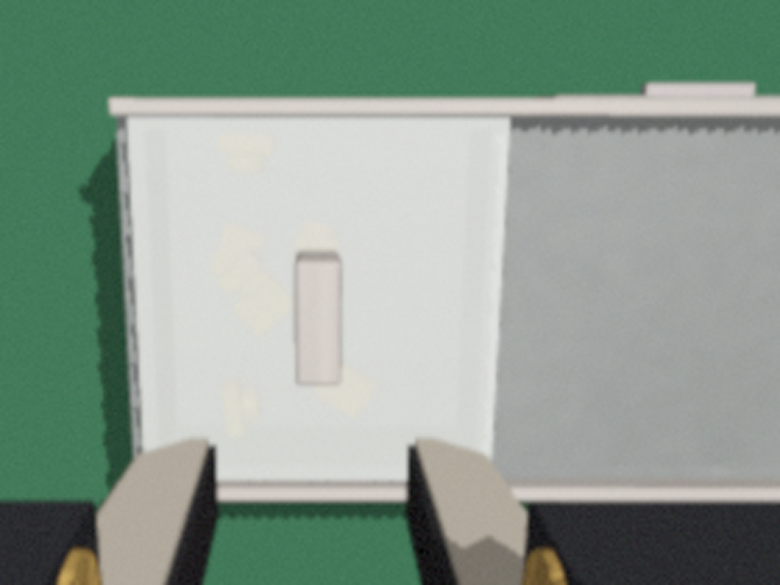

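View pics/B2.png

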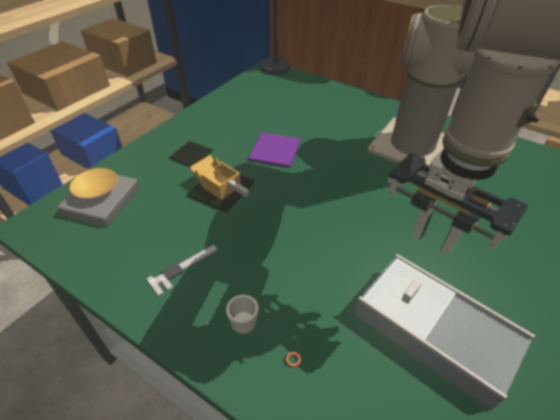

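View pics/B3.png

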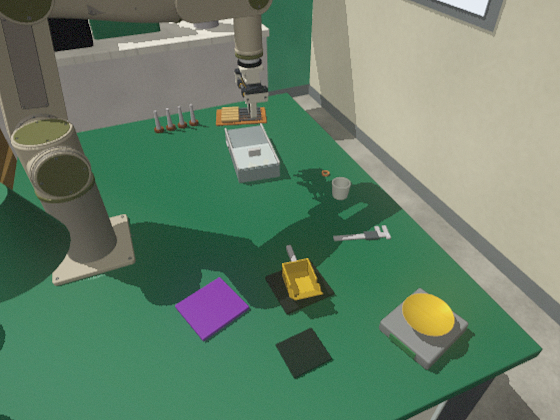

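```bash
python3 - <<'E'
from st import *
from scipy.optimize import least_squares
p=read_camera("wrist")
K=back(p,[(284.3,194.9)],.086)[0]; c=np.array([.592,.270]); y=np.array([.1325,.9912]); print("knob y in cab",(K[:2]-c)@y)
p=read_camera("side"); crop(p,"C",255,235,345,320)
for d in masks_of(p,"cup")[:1]: 
    m=d["mask"]; ys,xs=np.nonzero(m); print(d["p"],xs.min(),xs.max(),ys.min(),ys.max())
    c0=np.array([.503,-.364]); a=np.radians(82.4)
    o=np.array([[x,y_,z] for x,z in((-.08,.048),(-.037,0),(.037,0),(.037,.048),(-.037,.048)) for y_ in(-.036,.036)])
    W=np.c_[np.cos(a)*o[:,0]-np.sin(a)*o[:,1]+.5018,np.sin(a)*o[:,0]+np.cos(a)*o[:,1]-.364,o[:,2]+.012]
    crop(p,"C",255,235,345,320,marks=proj(p,W))
E
```

```text
knob y in cab -0.0725363636119551
0.91 282 321 245 299
```

View pics/C.png

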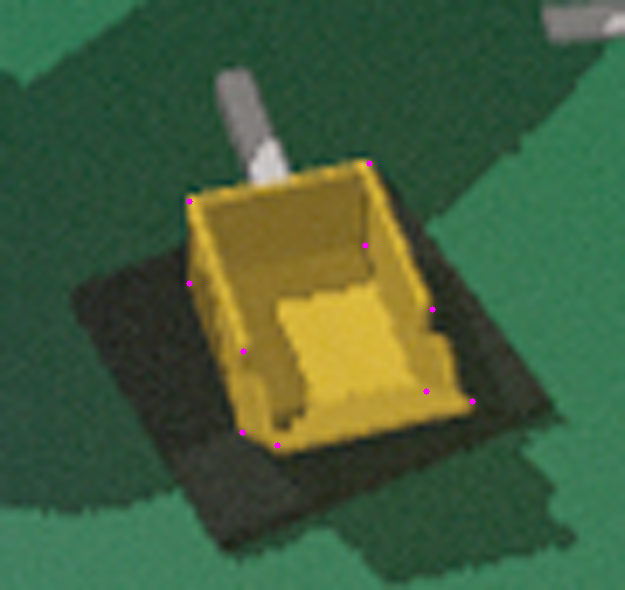

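The cup stands upright and empty, with the predicted corners matching at the block's middle. The knob measures −72.5 mm along the cabinet's y, which is fully shut. Handing in.

```bash
python3 -c "
from plant import *
print(close_job())"
```

```text
the job is handed in; nothing more can be done
None
```

The job is done and handed in after about 53 s of robot time. No verdict was reported.

**What I did:** I picked the three stray castings off the counter and dropped them in the cup with the four already there. One grasp closed on nothing, so I looked again and repeated it. I slid the cover open to its stop, tipped the cup over the bin to about 104°, and set it empty on the larger black block. I then slid the cover shut to its stop.

**Last checks:**
- **Castings:** All seven were visible in the bin before I shut the cover, none were on the counter, and the cup was empty. Three of them touch in one cluster, which made the count there a little harder to read.
- **Cup:** It stands upright on the block. Its outline in the side view matches a position about 1 mm from the block's measured middle. My two camera estimates of that middle differ by about 12 mm, well inside the 45 mm allowed.
- **Cover:** The grip bar measures 72.5 mm from the cabinet's centre, which is where it sits when fully shut. The push ended at about 13 N against the stop.
- **Caliper, ring and crucible:** They look unmoved in the last pictures. I did not measure them again.

No check failed.

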